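# Walk the machine vise home against its stop and swing the hold-down over it

### The arm

A 6-joint arm with a two-finger parallel gripper is mounted at the origin on the work surface. World frame = base frame: x ahead of the robot, y to its left, z up, the work surface at z = 0. Lengths are in m, angles in rad, forces in N, time in s.
With the tool pointing down it reaches from about 0.4 to 0.825 m from the base axis. Payload 7 kg.
Tool frame: the origin (TCP) lies at the very end of the fingers, on their centre line; the grasp point (between the pads) lies 19 mm behind it (grip_depth is the distance from the TCP to the grasp point, in m); z points along the fingers, y is the direction in which the jaws open and shut (so a half turn about z gives the same grasp; the last joint's range is limited). The gripper opens to 88 mm and grips with 3 to 60 N. Pads are 19 mm wide; open, the fingers measure 130 mm over their backs; the gripper's body (78 mm by 193 mm) begins 47 mm behind the grasp point.
Start: joints at [-0.897, 0.359, 0.012, 0, -1.224, -0.288], TCP at [0.254, -0.625, 0.227] pointing down, gripper open.
Joint ranges: [-3.07, 3.07], [-1.43, 2.12], [-1.02, 1.25], [-3.03, 1.67], [-3.05, -0], [-3.03, 3.03]. Speed limits (rad/s): [2.39, 2.39, 3.01, 3.14, 3.14, 3.14].

### API

Orientations are given as [roll, pitch, yaw] about the fixed x, y, z axes, in that order (R = Rz(yaw) Ry(pitch) Rx(roll)).
In Python, from station import get_state, grab_frame, get_calibration, job_done, grip_depth gives the robot as it stands. The module is installed in compiled form; this text tells all that it offers.
- The arm moves only by the shell command python3 -m crank 'ROWS' [FORCE]. ROWS is JSON, a list of rows, each an object with "turn": the turn, a rotation vector about the tool's x, y, z each as a share of 2 pi rad, from -1 to 1, a list of three; "slide": the shift along the tool's x, y, z each as a share of 0.5 m, from -1 to 1, a list of three; "fingers": the opening, from -1 (shut) to 1 (fully open). A call has 1 to 5 rows; each row is the pose to reach, as a shift and turn from the pose commanded when the call began, along the tool's axes at that moment, turning the shorter way round; what a row does not reach only later rows make up. A row lasts 1/12 s, in which the tool goes at most 41.7 mm and 7.16 degrees, less where a joint would pass 70% of its speed; a pose out of reach is approached as far as the arm can. A call with a number of a shift or a turn outside -1 to 1 is refused whole. A call with a gripper value outside its range is refused whole. The fingers move at their own pace and stop on an object; FORCE is the grip in N (left out, the last holds). Time passes only in rows, so rows that repeat a pose let the fingers close. It gives the time, the measured TCP pose, the force and the opening at its end, in the units of the state.
- get_state(): the state, without advancing time (a new reading comes with each control period).
- grab_frame(name): name is "scene" or "top"; returns the picture (400x640x3 uint8, red, green, blue); there is no depth.
- get_calibration(name): a dict with "K" (3x3 intrinsics, pixels), "dist" ([k1, k2, p1, p2, k3] as OpenCV has them; the pictures are not rectified), "pose" (4x4, takes a point from camera to world coordinates). Camera axes: x right, y up, looking along -z (the intrinsics and any distortion apply to the point x, -y, -z); pixel columns grow to the right and rows downward; lengths in m; the calibration is good to about 2 mm. A picture is of the moment at which its call begins. get_calibration takes no time and is no camera call.
- job_done(): hands the job in, once; it reports no verdict.
The state is a dict: "t": time; "q": joint angles; "qd": joint speeds; "joint_efforts": joint torques, N m; "eef_pos": TCP position; "ee_rot": TCP orientation; "force": force on the tool from outside, world axes, zero at the start; "moment": the same for the moment, N m; "width": finger opening in m.
Only numpy, scipy, OpenCV 4.12 (cv2) and the standard library are available. Lean on these libraries where they do the work, as an engineer would, in place of code of your own. Each camera call takes 0.05 s, during which the arm holds its last target.

### The job

Walk the heavy machine vise forward, one end and then the other, until its back lies flush along the steel stop bar, then swing the hold-down strap fully round over the vise's rear ledge. It must stay standing on its feet, never more than 20 degrees out of square with the stop, and no push or knock on it may reach 25 newtons: shoving the whole vise at once takes more than that, so use gentle pushes near alternate ends. Leave the other things on the bench where they are.

Things in the scene. Friction and masses are not known exactly. Their poses are not given: they have to be found in the camera images.
- vise: Heavy (5.1 kg) grey machine vise, loose. Origin: centre of underside, on the bench; +x to its back, +y to its left end. Base 100 (x) by 220 (y) mm, 6 to 36 mm above the bench; jaws on it within x = +-20 mm, up to 60 mm high. Four feet at x = +-26, y = +-65 mm. Sliding it whole takes 27 to 33 N; a push on the front face at y = +-100 mm takes half that and turns it about the other end's feet.
- vise_back_left (a point): Middle of the upright edge at the vise base's back left corner (vise frame x = +50, y = +110 mm, 21 mm above the bench). The vise starts 15 to 55 mm short of the stop, up to 6 degrees askew and 20 mm off to one side.
- vise_back_right (a point): Middle of the upright edge at the vise base's back right corner (vise frame x = +50, y = -110 mm, 21 mm above the bench). Bearing down on the vise while pushing makes it harder to move; quick contact, or running it onto the stop at more than about 10 mm/s, makes sharp force peaks.
- stop: Steel stop bar fixed to the bench behind the vise: 240 mm long (y), 14 mm thick, 30 mm high. Origin: on the bench, middle of the front face that the vise's back must meet (plane x = 0). +x points away from the vise, +y left along the bar. A 6 mm thick flange reaches back to x = 64 mm. The hold-down strap's pivot stands at x = 28 mm, y = 0.
- strap (a joint): Hold-down strap's angle about its upright pivot, rad, counter-clockwise from above: 0 = along the stop's +y (open), 1.571 = fully round (end stop), along -x over the vise's bare rear ledge. Flat steel strap 20 mm wide, 42 to 50 mm above the bench, reaching 52 mm from the pivot. About 3 N at the post moves it; it stays where left. Starts at 0 to 0.4.
- strap_post (a point): Upright round post on the strap to move it by, 12 mm in diameter, from 50 to 98 mm above the bench, 40 mm from the strap's pivot. This point lies on its axis, 82 mm above the bench.
- cone_centre: Bystander: steel lathe centre, 44 mm wide, 85 mm high, standing by the left end of the vise or stop. Origin: centre of its underside.
- step_jaw: Bystander: stepped steel chuck jaw, 70 by 24 by 44 mm, near the right end of the vise or stop. Origin: centre of its underside.
- wrench: Bystander: wrench lying behind the stop, along it. Origin: its underside, near the middle.
- bar_stub: Bystander: steel bar stub, 34 mm wide, 55 mm high, standing behind the stop. Origin: centre of its underside.
- screwdriver: Bystander: screwdriver lying on the left. Origin: its underside, near the middle.
- oil_bottle: Bystander: white bottle, 60 mm wide, 150 mm high, on the left. Origin: centre of its underside.
- pot: Bystander: white mug, 76 mm wide, 90 mm high, on the right. Origin: centre of its underside.
- swarf_tray: Bystander: dark steel tray, 160 by 120 by 40 mm, on the right. Origin: centre of its underside.
There are look-alikes about, which are no part of the job. What is shaped like the stop but green or orange is not meant.

How it is judged:
On the way, in this order (a step that is already met when the one before it is completed fails the run):
1. The vise's back lies flush along the stop (both back corners within 3 mm) (x of each of vise_back_left, vise_back_right in the frame of stop above -0.003 m and y of vise in the frame of stop between -0.06 and 0.06 m), for 0.2 s.
2. The hold-down strap is swung fully round over the rear ledge (value of joint strap above 1.45 rad), for 0.2 s.
At the end, for the whole second after the job is handed in: Both back corners of the vise within 3 mm of the stop's face, the vise's middle within 60 mm of the bar's middle, standing level on its feet at rest, and the strap turned past 1.45 rad (fully round is 1.571) (all of step 1 and value of joint strap above 1.45 rad and linear speed of vise below 0.01 m/s and angle between vise's own z axis and vertical below 0.03 rad and height (world z) of vise below 0.004 m); the robot touches nothing.
It fails at once if the robot pushes on the vise with 25 N or more (contact force between any of the fingers, the arm and vise above 25 N).
It fails at once if the vise is more than 20 degrees (0.35 rad) out of square with the stop (angle between the x axis of vise and the x axis of stop, either way round above 0.35 rad).
It fails at once if the vise is tipped or lifted off its feet (angle between vise's own z axis and vertical above 0.06 rad or height (world z) of vise above 0.008 m).
It fails at once if another thing on the bench is moved by more than 20 mm (distance of any of cone_centre, step_jaw, wrench, bar_stub, screwdriver, oil_bottle, pot, swarf_tray from where it was at the start of the episode above 0.02 m).
It also fails if it takes over 72 s, if anything falls off the work surface, if the arm or the gripper's body presses on something with over 40 N, if the wrist force passes 120 N, or if a joint passes its speed limit or range.

## Working session

There is one attempt and no reset: what is moved stays moved. The work goes in short steps, Python scripts to look and compute and a shell command to move; the robot and the scene stay as the last step left them, time stands still between calls to the robot, and variables do not carry over. Pictures are saved under pics/ and viewed, and the job is handed in when it is done.

```bash
mkdir -p pics; python3 - <<'E'
from station import *
import cv2,json
s=get_state();print(s); print(grip_depth if not callable(grip_depth) else grip_depth())
for n in("scene","top"):
    f=grab_frame(n);cv2.imwrite(f"pics/{n}0.png",f[:,:,::-1]);c=get_calibration(n);print(n,c)
E
```

```text
{'t': 0.0, 'q': array([-8.96920434e-01,  3.59412214e-01,  1.10660221e-02, -3.45844143e-04,
       -1.22405342e+00, -2.88108103e-01]), 'qd': array([-1.15070241e-03,  1.69658172e-04, -1.39729205e-03,  9.13508366e-05,
       -5.10125369e-05,  6.58595335e-04]), 'joint_efforts': array([ 3.01761529e-04, -5.82709837e+01,  2.93050110e+01,  6.99681491e+00,
        6.75234071e-03, -1.76414642e-04]), 'eef_pos': array([ 0.25379011, -0.62496603,  0.22561017]), 'ee_rot': array([ 3.13996307e+00, -1.43885701e-04, -2.75594254e+00]), 'force': array([-0.0433835 , -0.57171461, -0.16258657]), 'moment': array([-0.00519101, -0.01169342, -0.01158759]), 'width': 0.08764264056102238}
0.0188
scene {'K': array([[392.82967645,   0.        , 320.64233589],
       [  0.        , 392.82967645, 203.01632472],
       [  0.        ,   0.        ,   1.        ]]), 'dist': array([-0.01278967,  0.        ,  0.        ,  0.        ,  0.        ]), 'pose': array([[-0.28682246, -0.57878285,  0.76337624,  1.3273665 ],
       [ 0.95797859, -0.17067178,  0.23053884,  0.19864862],
       [-0.00314515,  0.79742182,  0.60341408,  0.66007824],
       [ 0.        ,  0.        ,  0.        ,  1.        ]])}
top {'K': array([[436.00820675,   0.        , 322.89888068],
       [  0.        , 436.00820675, 197.24104244],
       [  0.        ,   0.        ,   1.        ]]), 'dist': array([-0.0210435,  0.       ,  0.       ,  0.       ,  0.       ]), 'pose': array([[ 0.02311066,  0.98306719, -0.18178226,  0.37545257],
       [-0.99970168,  0.02128733, -0.01197524, -0.02513253],
       [-0.0079028 ,  0.18200479,  0.98326589,  1.17209401],
       [ 0.        ,  0.        ,  0.        ,  1.        ]])}
```

View pics/top0.png

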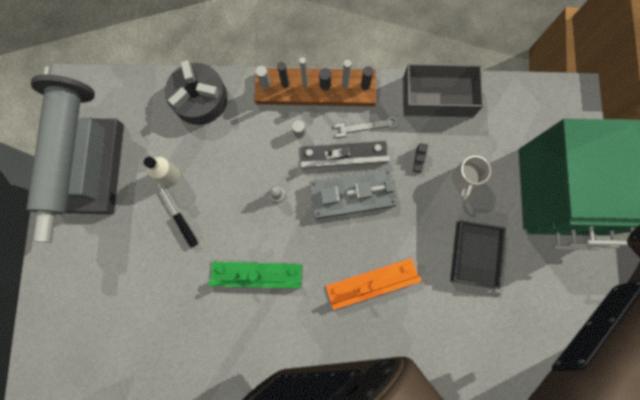

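View pics/scene0.png

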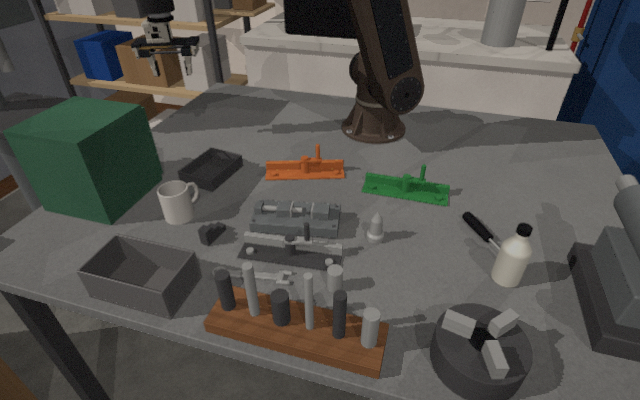

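The top view shows the vise at about (353,195) and the steel stop just ahead of it at about (345,155). The look-alikes are at (255,275) and (373,285). I'll enlarge next.

```bash
python3 - <<'E'
import cv2
a=cv2.imread('pics/top0.png')[110:235,260:440];cv2.imwrite('pics/t0c.png',cv2.resize(a,(792,550),interpolation=cv2.INTER_CUBIC))
a=cv2.imread('pics/scene0.png')[185:295,195:415];cv2.imwrite('pics/s0c.png',cv2.resize(a,(792,396),interpolation=cv2.INTER_CUBIC))
E
```

```text
(no output)
```

View pics/t0c.png

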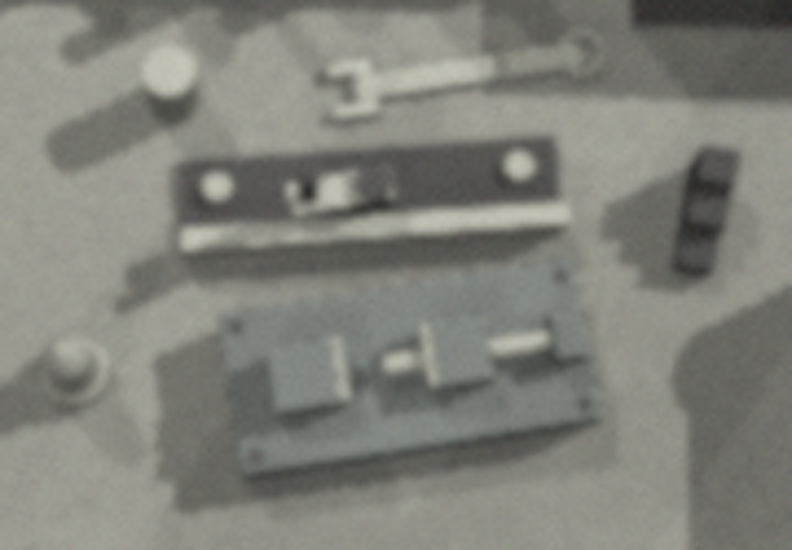

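View pics/s0c.png

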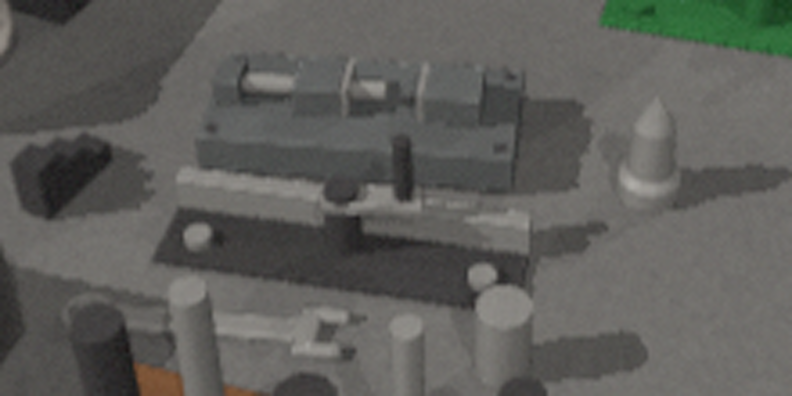

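```bash
cat > h.py <<'E'
import numpy as np,cv2
from station import *
def ray(n,u,v,z):
    c=get_calibration(n);p=cv2.undistortPoints(np.array([[[u,v]]],float),c['K'],c['dist'])[0,0]
    P=c['pose'];d=P[:3,:3]@np.array([p[0],-p[1],-1]);o=P[:3,3];return (o+d*(z-o[2])/d[2])
def proj(n,X):
    c=get_calibration(n);P=c['pose'];x=(np.asarray(X,float)-P[:3,3])@P[:3,:3]
    x=x*[1,-1,-1];return cv2.projectPoints(x.reshape(-1,1,3),np.zeros(3),np.zeros(3),c['K'],c['dist'])[0].reshape(-1,2)
def crop(pts,s,ox,oy): return [((u+.5)/s-.5+ox,(v+.5)/s-.5+oy) for u,v in pts]
def fitrect(pts,body):
    # 2D rigid fit body->pts
    b=np.array(body);p=np.array(pts)[:,:2];bc=b.mean(0);pc=p.mean(0)
    H=(b-bc).T@(p-pc);th=np.arctan2(H[0,1]-H[1,0],H[0,0]+H[1,1])
    R=np.array([[np.cos(th),-np.sin(th)],[np.sin(th),np.cos(th)]]);t=pc-R@bc
    return t,th,np.abs(p-(b@R.T+t)).max(0)
E
python3 - <<'E'
from h import *
v=crop([(225,312),(572,262),(598,415),(243,476)],4.4,260,110)
W=[ray('top',*p,.036) for p in v];print(np.round(W,4))
print('vise top',fitrect(W,[(.05,.11),(.05,-.11),(-.05,-.11),(-.05,.11)]))
s=crop([(182,249),(570,225),(180,229),(568,203)],4.4,260,110)
W=[ray('top',*p,.030) for p in s];print(np.round(W,4))
print('stop top',fitrect(W,[(0,.12),(0,-.12),(.014,.12),(.014,-.12)]))
# scene crop scale 3.6 off 195,185
v=crop([(516,148),(199,133)],3.6,195,185)
print('scene vise backL,R',[np.round(ray('scene',*p,.036),4) for p in v])
s=crop([(530,215),(178,170),(530,228),(178,184)],3.6,195,185)
print('scene stop',[np.round(ray('scene',*p,.030),4) for p in s])
print('post base/top scene',[np.round(ray('scene',*p,z),4) for p,z in zip(crop([(403,196),(401,139)],3.6,195,185),(.05,.098))])
print('pivot scene',[np.round(ray('scene',*p,.05),4) for p in crop([(342,186)],3.6,195,185)])
print('cone,jaw', ray('top',*crop([(78,375)],4.4,260,110)[0],0.0),ray('top',*crop([(705,225)],4.4,260,110)[0],.03))
E
```

```text
[[ 0.6302  0.0222  0.036 ]
 [ 0.6659 -0.1883  0.036 ]
 [ 0.5717 -0.2034  0.036 ]
 [ 0.5301  0.0086  0.036 ]]
vise top (array([ 0.59946177, -0.0902391 ]), np.float64(0.1750233285778859), array([0.00229812, 0.00460669]))
[[ 0.6706  0.0499  0.03  ]
 [ 0.6908 -0.1881  0.03  ]
 [ 0.6832  0.0516  0.03  ]
 [ 0.7048 -0.1869  0.03  ]]
stop top (array([ 0.68036556, -0.06896605]), np.float64(0.08766125338478181), array([0.00069154, 0.00062461]))
scene vise backL,R [array([0.6141, 0.0273, 0.036 ]), array([ 0.6606, -0.1862,  0.036 ])]
scene stop [array([0.6694, 0.0513, 0.03  ]), array([ 0.6939, -0.187 ,  0.03  ]), array([0.6812, 0.0542, 0.03  ]), array([ 0.7068, -0.1809,  0.03  ])]
post base/top scene [array([ 0.6962, -0.026 ,  0.05  ]), array([ 0.6968, -0.0259,  0.098 ])]
pivot scene [array([ 0.6983, -0.0667,  0.05  ])]
cone,jaw [0.59612801 0.11408757 0.        ] [ 0.69260603 -0.27101023  0.03      ]
```

```bash
cat > ov.py <<'E'
from h import *
def T(p,b,z):
    x,y,t=p;return [(x+np.cos(t)*bx-np.sin(t)*by,y+np.sin(t)*bx+np.cos(t)*by,z) for bx,by in b]
VB=[(.05,.11),(.05,-.11),(-.05,-.11),(-.05,.11)];SB=[(0,.12),(0,-.12),(.014,-.12),(.014,.12)]
def overlay(img,n,box,s,vise,stop,strap,out):
    x0,x1,y0,y1=box;a=cv2.resize(img[y0:y1,x0:x1],None,fx=s,fy=s,interpolation=cv2.INTER_CUBIC)
    def L(P,c,close=True):
        q=proj(n,P);q=((q+.5-[x0,y0])*s-.5).round().astype(int);cv2.polylines(a,[q.reshape(-1,1,2)],close,c,1,cv2.LINE_AA)
    for z in(.006,.036):L(T(vise,VB,z),(0,0,255))
    for z in(0,.03):L(T(stop,SB,z),(0,255,0))
    pv=T(stop,[(.028,0)],0)[0];d=stop[2]+strap
    po=(pv[0]-.04*np.sin(d),pv[1]+.04*np.cos(d))
    L([(pv[0],pv[1],.05),(*po,.05),(*po,.098)],(255,255,0),False)
    cv2.imwrite(out,a); return po
E
python3 - <<'E'
from ov import *
v=(.5995,-.0902,.175);s=(.6804,-.069,.0877)
print(overlay(cv2.imread('pics/top0.png'),'top',(260,440,110,235),4.4,v,s,0.0,'pics/ot.png'))
overlay(cv2.imread('pics/scene0.png'),'scene',(195,415,185,295),3.6,v,s,0.,'pics/os.png')
E
```

```text
(np.float64(0.704788886049452), np.float64(-0.026701273810351638))
```

View pics/ot.png

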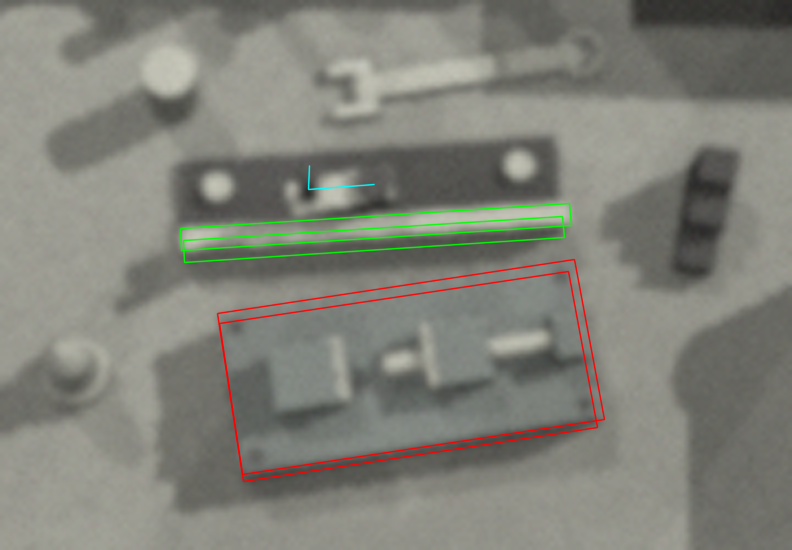

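View pics/os.png

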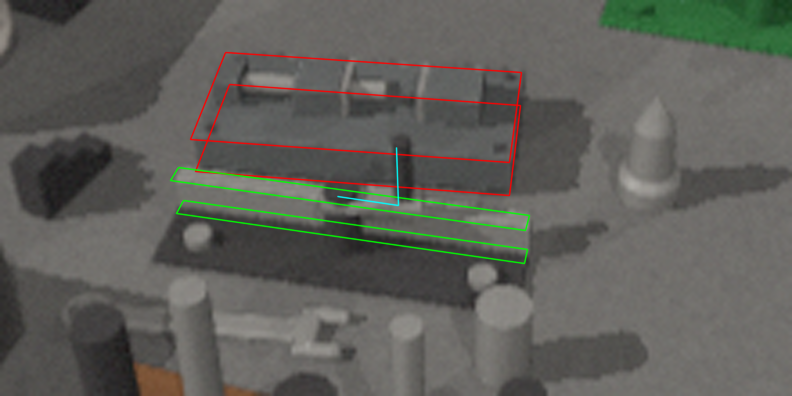

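```bash
cat > plan.py <<'E'
from h import *
from scipy.spatial.transform import Rotation as R
def plan(x,y,z,yaw):
    s=get_state();R0=R.from_euler('xyz',s['ee_rot']);R1=R.from_euler('xyz',[np.pi,0,yaw])
    print('slide',np.round(R0.inv().apply(np.array([x,y,z])-s['eef_pos'])/.5,4),'turn',np.round((R0.inv()*R1).as_rotvec()/2/np.pi,4))
S=(.6804,-.069,.0877)
def w(x,y,o=S):
    t=o[2];return o[0]+np.cos(t)*x-np.sin(t)*y,o[1]+np.sin(t)*x+np.cos(t)*y
def instop(p,o=S):
    t=o[2];d=np.array(p[:2])-o[:2];return np.round([d@[np.cos(t),np.sin(t)],d@[-np.sin(t),np.cos(t)]],4)
def st():
    s=get_state();print('t%.2f stopxy'%s['t'],instop(s['eef_pos']),'z%.4f'%s['eef_pos'][2],'rot',np.round(s['ee_rot'],3),'F',np.round(s['force'],1),'w%.3f'%s['width'])
E
python3 - <<'E'
from plan import *
V=(.597,-.089,.17)
for b in[(.05,.11),(.05,-.11),(-.05,.1),(-.05,-.1),(0,0)]:print(b,instop(w(*b,V)))
p=w(-.09,.095,V);print(p);plan(*p,.15,-np.pi/2+.0877)
E
```

```text
(0.05, 0.11) [-0.044   0.1011]
(0.05, -0.11) [-0.026  -0.1181]
(-0.05, 0.1) [-0.1429  0.0829]
(-0.05, -0.1) [-0.1264 -0.1164]
(0, 0) [-0.0848 -0.0126]
(np.float64(0.4922250478167749), np.float64(-0.010595858559621363))
slide [-0.9041  0.9589  0.1527] turn [ 2.000e-04  1.000e-04 -2.026e-01]
```

```bash
python3 - <<'E'
from h import *
cv2.imwrite('pics/g0c.png',cv2.resize(cv2.imread('pics/top0.png')[225:325,200:430],None,fx=3.4,fy=3.4,interpolation=cv2.INTER_CUBIC))
for p in[(210,262),(302,262),(302,288),(330,284),(417,261),(420,284),(332,307)]:print(p,np.round(ray('top',*p,.01),3))
E
```

```text
(210, 262) [0.409 0.284 0.01 ]
(302, 262) [0.415 0.04  0.01 ]
(302, 288) [0.348 0.038 0.01 ]
(330, 284) [ 0.36  -0.035  0.01 ]
(417, 261) [ 0.425 -0.263  0.01 ]
(420, 284) [ 0.365 -0.27   0.01 ]
(332, 307) [ 0.301 -0.041  0.01 ]
```

View pics/g0c.png

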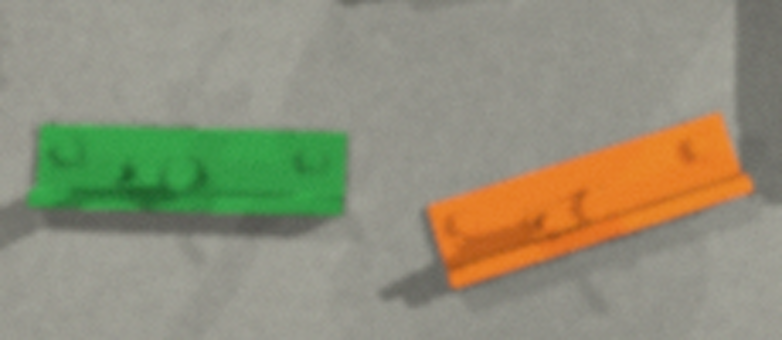

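```bash
python3 -m crank '[{"turn":[0,0,0],"slide":[0,0,0],"fingers":-1},{"turn":[0,0,-0.02],"slide":[-0.08,0.085,0],"fingers":-1},{"turn":[0,0,-0.04],"slide":[-0.13,0.14,0],"fingers":-1},{"turn":[0,0,-0.06],"slide":[-0.18,0.19,0],"fingers":-1},{"turn":[0,0,-0.08],"slide":[-0.23,0.245,0],"fingers":-1}]' 20
```

```text
t: 0.52
eef_pos: [0.314, -0.4683, 0.226]
ee_rot: [3.141, 0.0, -2.251]
force: [1.8, 1.2, 0.0]
width: 0.0599
```

```bash
python3 -c "
from plan import *
st();plan(.4922,-.0106,.15,-np.pi/2+.0877)"
```

```text
t0.52 stopxy [-0.4    -0.3657] z0.2260 rot [ 3.141  0.    -2.251] F [1.8 1.2 0. ] w0.060
slide [-0.936   0.2982  0.1523] turn [ 1.000e-04  1.000e-04 -1.221e-01]
```

```bash
python3 -m crank '[{"turn":[0,0,-0.02],"slide":[-0.078,0.025,0.01],"fingers":-1},{"turn":[0,0,-0.04],"slide":[-0.156,0.05,0.025],"fingers":-1},{"turn":[0,0,-0.06],"slide":[-0.234,0.075,0.04],"fingers":-1},{"turn":[0,0,-0.08],"slide":[-0.312,0.1,0.05],"fingers":-1},{"turn":[0,0,-0.1],"slide":[-0.39,0.125,0.06],"fingers":-1}]' 20; python3 -c "
from plan import *
st();plan(.4922,-.0106,.15,-np.pi/2+.0877)"
```

```text
t: 0.93
eef_pos: [0.389, -0.2774, 0.1963]
ee_rot: [-3.141, 0.0, -1.625]
force: [2.3, -0.5, 0.5]
width: 0.0265
t0.93 stopxy [-0.3086 -0.1821] z0.1963 rot [-3.141  0.    -1.625] F [ 2.3 -0.5  0.5] w0.026
slide [-0.544  -0.1773  0.0927] turn [-0.      0.     -0.0226]
```

```bash
python3 -m crank '[{"turn":[0,0,-0.015],"slide":[-0.078,-0.025,0.01],"fingers":-1},{"turn":[0,0,-0.0226],"slide":[-0.156,-0.05,0.025],"fingers":-1},{"turn":[0,0,-0.0226],"slide":[-0.234,-0.075,0.04],"fingers":-1},{"turn":[0,0,-0.0226],"slide":[-0.312,-0.1,0.05],"fingers":-1},{"turn":[0,0,-0.0226],"slide":[-0.39,-0.125,0.06],"fingers":-1}]'; python3 -c "
from plan import *
st();plan(.4922,-.0106,.15,-np.pi/2+.0877)"
```

```text
t: 1.35
eef_pos: [0.4631, -0.0864, 0.1665]
ee_rot: [-3.141, 0.0, -1.489]
force: [0.7, -0.9, 0.5]
width: 0.0006
t1.35 stopxy [-0.218   0.0017] z0.1665 rot [-3.141  0.    -1.489] F [ 0.7 -0.9  0.5] w0.001
slide [-0.1463 -0.0704  0.0331] turn [-0.0001  0.     -0.0009]
```

```bash
python3 -m crank '[{"turn":[0,0,-0.001],"slide":[-0.07,-0.035,0.016],"fingers":-1},{"turn":[0,0,-0.001],"slide":[-0.13,-0.06,0.033],"fingers":-1},{"turn":[0,0,-0.001],"slide":[-0.146,-0.07,0.033],"fingers":-1},{"turn":[0,0,-0.001],"slide":[-0.146,-0.07,0.033],"fingers":-1}]'; python3 -c "
from plan import *
st();s=get_state();p=s['eef_pos'];plan(p[0],p[1],.026,-np.pi/2+.0877)
f=grab_frame('top');cv2.imwrite('pics/t1.png',cv2.resize(f[110:300,240:440,::-1],None,fx=4,fy=3,interpolation=2)[:600])"
```

```text
t: 1.68
eef_pos: [0.4926, -0.0107, 0.1495]
ee_rot: [3.141, -0.0, -1.479]
force: [-0.3, 0.3, -0.4]
width: 0.0004
t1.68 stopxy [-0.182   0.0745] z0.1495 rot [ 3.141 -0.    -1.479] F [-0.3  0.3 -0.4] w0.000
slide [-1.00e-04 -2.00e-04  2.47e-01] turn [ 0.0001 -0.0001  0.0006]
```

View pics/t1.png

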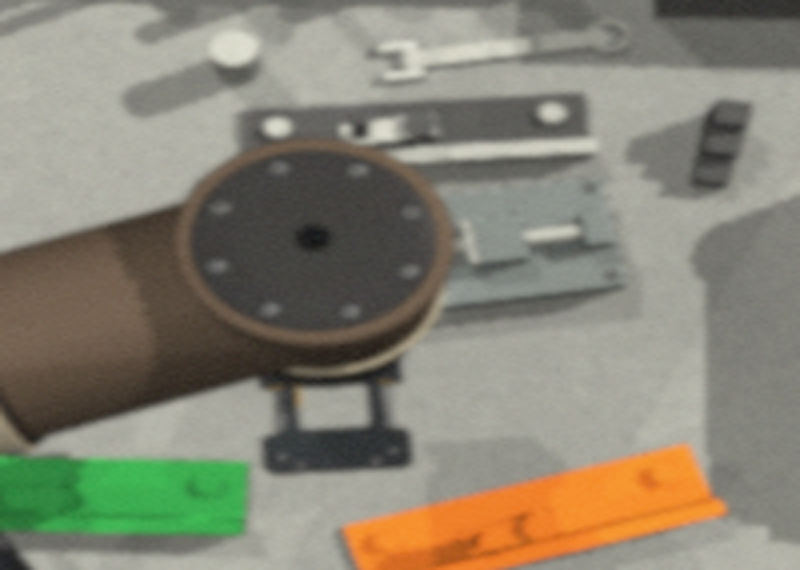

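The closed gripper sits at about (338,450), in front of the vise's left end and clear of the green and orange look-alikes. The arm hides the left half of the vise. I'll descend now.

```bash
python3 -m crank '[{"turn":[0,0,0.0006],"slide":[0,0,0.07],"fingers":-1},{"turn":[0,0,0.0006],"slide":[0,0,0.14],"fingers":-1},{"turn":[0,0,0.0006],"slide":[0,0,0.21],"fingers":-1},{"turn":[0,0,0.0006],"slide":[0,0,0.247],"fingers":-1},{"turn":[0,0,0.0006],"slide":[0,0,0.247],"fingers":-1}]'; python3 -c "
from plan import *
st()
f=grab_frame('scene');cv2.imwrite('pics/s1.png',cv2.resize(f[140:300,190:430,::-1],None,fx=3.3,fy=3.3,interpolation=2))"
```

```text
t: 2.15
eef_pos: [0.4886, -0.015, 0.0232]
ee_rot: [3.135, -0.001, -1.489]
force: [-0.7, -0.5, 0.5]
width: 0.0003
t2.15 stopxy [-0.1863  0.0706] z0.0232 rot [ 3.135e+00 -1.000e-03 -1.489e+00] F [-0.7 -0.5  0.5] w0.000
```

View pics/s1.png

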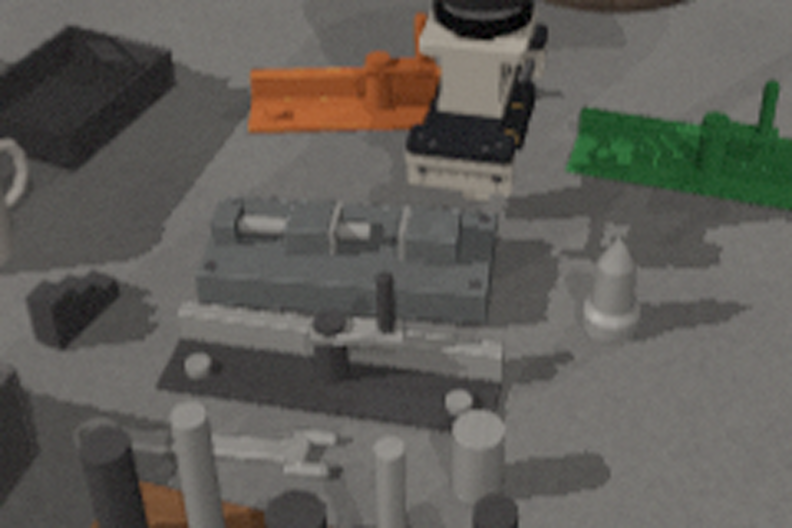

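```bash
python3 -m crank '[{"turn":[0,0,0],"slide":[0,0,0],"fingers":-1},{"turn":[0,0,0],"slide":[0,0,0],"fingers":-1}]'; python3 -c "
from plan import *
st();s=get_state();print(s['q'],s['joint_efforts']);p=w(-.09,.095,(.597,-.089,.17));plan(*p,.024,-np.pi/2+.0877)"
```

```text
t: 2.37
eef_pos: [0.4931, -0.013, 0.0283]
ee_rot: [-3.139, 0.0, -1.487]
force: [1.1, 0.4, -0.1]
width: 0.0002
t2.37 stopxy [-0.1816  0.0722] z0.0283 rot [-3.139  0.    -1.487] F [ 1.1  0.4 -0.1] w0.000
[ 3.73317093e-01  2.90749177e-01 -6.29338021e-01  5.28602701e-04
 -6.47900558e-01 -2.89577778e-01] [-1.17918123e-01 -4.13802373e+01  1.84683198e+01  4.42994356e+00
 -1.70636078e-02  5.99375315e-03]
slide [-0.0049  0.0014  0.0086] turn [-0.0004  0.0001 -0.0006]
```

```bash
python3 -m crank '[{"turn":[0,0,-0.0006],"slide":[-0.005,-0.002,0.007],"fingers":-1},{"turn":[0,0,-0.0006],"slide":[-0.01,-0.005,0.007],"fingers":-1},{"turn":[0,0,-0.0006],"slide":[-0.014,-0.01,0.007],"fingers":-1},{"turn":[0,0,-0.0006],"slide":[-0.016,-0.014,0.007],"fingers":-1},{"turn":[0,0,-0.0006],"slide":[-0.016,-0.017,0.007],"fingers":-1}]'; python3 -c "
from plan import *
st()"
```

```text
t: 2.78
eef_pos: [0.5003, -0.0036, 0.0234]
ee_rot: [-3.141, 0.0, -1.482]
force: [-0.6, 0.7, 0.0]
width: 0.0006
t2.78 stopxy [-0.1737  0.0809] z0.0234 rot [-3.141  0.    -1.482] F [-0.6  0.7  0. ] w0.001
```

```bash
python3 -m crank '[{"turn":[0,0,0],"slide":[0,-0.0014,0],"fingers":-1},{"turn":[0,0,0],"slide":[0,-0.0028,0],"fingers":-1},{"turn":[0,0,0],"slide":[0,-0.0042,0],"fingers":-1},{"turn":[0,0,0],"slide":[0,-0.0056,0],"fingers":-1},{"turn":[0,0,0],"slide":[0,-0.007,0],"fingers":-1}]'; python3 -c "
from plan import *
st()"
```

```text
t: 3.2
eef_pos: [0.5032, -0.0039, 0.023]
ee_rot: [3.141, -0.0, -1.483]
force: [0.5, -1.1, 0.4]
width: 0.0001
t3.20 stopxy [-0.1709  0.0804] z0.0230 rot [ 3.141 -0.    -1.483] F [ 0.5 -1.1  0.4] w0.000
```

```bash
for i in 1; do python3 -m crank '[{"turn":[0,0,0],"slide":[0,-0.0014,0],"fingers":-1},{"turn":[0,0,0],"slide":[0,-0.0028,0],"fingers":-1},{"turn":[0,0,0],"slide":[0,-0.0042,0],"fingers":-1},{"turn":[0,0,0],"slide":[0,-0.0056,0],"fingers":-1},{"turn":[0,0,0],"slide":[0,-0.007,0],"fingers":-1}]'; done; python3 -c "
from plan import *
st()"
```

```text
t: 3.62
eef_pos: [0.5067, -0.0035, 0.0231]
ee_rot: [3.142, -0.0, -1.483]
force: [-1.3, 0.5, -0.3]
width: 0.0005
t3.62 stopxy [-0.1673  0.0804] z0.0231 rot [ 3.142 -0.    -1.483] F [-1.3  0.5 -0.3] w0.000
```

```bash
python3 -m crank '[{"turn":[0,0,0],"slide":[0,-0.0014,0],"fingers":-1},{"turn":[0,0,0],"slide":[0,-0.0028,0],"fingers":-1},{"turn":[0,0,0],"slide":[0,-0.0042,0],"fingers":-1},{"turn":[0,0,0],"slide":[0,-0.0056,0],"fingers":-1},{"turn":[0,0,0],"slide":[0,-0.007,0],"fingers":-1}]';  python3 -c "
from plan import *
st()"
```

```text
t: 4.03
eef_pos: [0.5102, -0.0032, 0.0231]
ee_rot: [3.142, -0.0, -1.483]
force: [-0.1, 0.5, -0.2]
width: 0.0006
t4.03 stopxy [-0.1638  0.0804] z0.0231 rot [ 3.142 -0.    -1.483] F [-0.1  0.5 -0.2] w0.001
```

```bash
python3 -m crank '[{"turn":[0,0,0],"slide":[0,-0.0014,0],"fingers":-1},{"turn":[0,0,0],"slide":[0,-0.0028,0],"fingers":-1},{"turn":[0,0,0],"slide":[0,-0.0042,0],"fingers":-1},{"turn":[0,0,0],"slide":[0,-0.0056,0],"fingers":-1},{"turn":[0,0,0],"slide":[0,-0.007,0],"fingers":-1}]';  python3 -c "
from plan import *
st()"
```

```text
t: 4.45
eef_pos: [0.5137, -0.0029, 0.0231]
ee_rot: [3.142, -0.0, -1.482]
force: [-0.0, 0.2, 0.2]
width: 0.0003
t4.45 stopxy [-0.1602  0.0805] z0.0231 rot [ 3.142 -0.    -1.482] F [-0.   0.2  0.2] w0.000
```

```bash
python3 -m crank '[{"turn":[0,0,0],"slide":[0,-0.0014,0],"fingers":-1},{"turn":[0,0,0],"slide":[0,-0.0028,0],"fingers":-1},{"turn":[0,0,0],"slide":[0,-0.0042,0],"fingers":-1},{"turn":[0,0,0],"slide":[0,-0.0056,0],"fingers":-1},{"turn":[0,0,0],"slide":[0,-0.007,0],"fingers":-1}]';  python3 -c "
from plan import *
st()"
```

```text
t: 4.87
eef_pos: [0.5146, -0.0032, 0.0225]
ee_rot: [3.137, -0.001, -1.483]
force: [-10.2, 0.9, 6.3]
width: 0.0003
t4.87 stopxy [-0.1594  0.0801] z0.0225 rot [ 3.137e+00 -1.000e-03 -1.483e+00] F [-10.2   0.9   6.3] w0.000
```

```bash
python3 -m crank '[{"turn":[0,0,0],"slide":[0,-0.0014,0],"fingers":-1},{"turn":[0,0,0],"slide":[0,-0.0028,0],"fingers":-1},{"turn":[0,0,0],"slide":[0,-0.0042,0],"fingers":-1},{"turn":[0,0,0],"slide":[0,-0.0056,0],"fingers":-1},{"turn":[0,0,0],"slide":[0,-0.007,0],"fingers":-1}]';  python3 -c "
from plan import *
st()"
```

```text
t: 5.28
eef_pos: [0.5148, -0.0037, 0.022]
ee_rot: [3.131, -0.001, -1.484]
force: [-18.7, 3.1, 13.3]
width: 0.0005
t5.28 stopxy [-0.1592  0.0795] z0.0220 rot [ 3.131e+00 -1.000e-03 -1.484e+00] F [-18.7   3.1  13.3] w0.000
```

```bash
python3 -m crank '[{"turn":[0,0,0],"slide":[0,0.003,-0.002],"fingers":-1},{"turn":[0,0,0],"slide":[0,0.004,-0.004],"fingers":-1}]';  python3 -c "
from plan import *
st()"
```

```text
t: 5.45
eef_pos: [0.5146, -0.0036, 0.0236]
ee_rot: [3.135, -0.001, -1.484]
force: [-5.4, -1.2, -4.2]
width: 0.0006
t5.45 stopxy [-0.1594  0.0797] z0.0236 rot [ 3.135e+00 -1.000e-03 -1.484e+00] F [-5.4 -1.2 -4.2] w0.001
```

```bash
python3 -m crank '[{"turn":[0,0,0],"slide":[0,-0.001,0],"fingers":-1},{"turn":[0,0,0],"slide":[0,-0.002,0],"fingers":-1},{"turn":[0,0,0],"slide":[0,-0.003,0],"fingers":-1},{"turn":[0,0,0],"slide":[0,-0.004,0],"fingers":-1}]';  python3 -c "
from plan import *
st()"
```

```text
t: 5.78
eef_pos: [0.5149, -0.0037, 0.0234]
ee_rot: [3.131, -0.001, -1.484]
force: [-16.2, 1.3, 6.8]
width: 0.0005
t5.78 stopxy [-0.1592  0.0795] z0.0234 rot [ 3.131e+00 -1.000e-03 -1.484e+00] F [-16.2   1.3   6.8] w0.001
```

```bash
python3 -m crank '[{"turn":[0,0,0],"slide":[0,0,-0.0015],"fingers":-1},{"turn":[0,0,0],"slide":[0,-0.0005,-0.0025],"fingers":-1},{"turn":[0,0,0],"slide":[0,-0.0010,-0.0030],"fingers":-1}]';  python3 -c "
from plan import *
st()"
```

```text
t: 6.03
eef_pos: [0.5148, -0.0038, 0.024]
ee_rot: [3.13, -0.001, -1.485]
force: [-10.8, 1.8, -7.7]
width: 0.0003
t6.03 stopxy [-0.1593  0.0795] z0.0240 rot [ 3.130e+00 -1.000e-03 -1.485e+00] F [-10.8   1.8  -7.7] w0.000
```

```bash
python3 -m crank '[{"turn":[0,0,0],"slide":[0,-0.0008,0],"fingers":-1},{"turn":[0,0,0],"slide":[0,-0.0016,0],"fingers":-1},{"turn":[0,0,0],"slide":[0,-0.0022,0],"fingers":-1}]';  python3 -c "
from plan import *
st()"
```

```text
t: 6.28
eef_pos: [0.5148, -0.0038, 0.0238]
ee_rot: [3.128, -0.001, -1.485]
force: [-15.8, 2.9, -0.3]
width: 0.0
t6.28 stopxy [-0.1592  0.0794] z0.0238 rot [ 3.128e+00 -1.000e-03 -1.485e+00] F [-15.8   2.9  -0.3] w0.000
```

```bash
python3 -m crank '[{"turn":[0,0,0],"slide":[0,-0.0008,-0.0004],"fingers":-1},{"turn":[0,0,0],"slide":[0,-0.0016,-0.0008],"fingers":-1},{"turn":[0,0,0],"slide":[0,-0.0024,-0.0012],"fingers":-1}]';  python3 -c "
from plan import *
st()"
```

```text
t: 6.53
eef_pos: [0.5151, -0.0038, 0.024]
ee_rot: [3.127, -0.001, -1.485]
force: [-15.4, 5.0, -6.0]
width: 0.0003
t6.53 stopxy [-0.159   0.0794] z0.0240 rot [ 3.127e+00 -1.000e-03 -1.485e+00] F [-15.4   5.   -6. ] w0.000
```

```bash
python3 -m crank '[{"turn":[0,0,0],"slide":[0,-0.0008,0],"fingers":-1},{"turn":[0,0,0],"slide":[0,-0.0016,0],"fingers":-1},{"turn":[0,0,0],"slide":[0,-0.0024,0],"fingers":-1}]';  python3 -c "
from plan import *
st()"
```

```text
t: 6.78
eef_pos: [0.5169, -0.0033, 0.0239]
ee_rot: [3.128, -0.001, -1.485]
force: [-15.3, 6.1, -5.3]
width: 0.0001
t6.78 stopxy [-0.1571  0.0798] z0.0239 rot [ 3.128e+00 -1.000e-03 -1.485e+00] F [-15.3   6.1  -5.3] w0.000
```

```bash
python3 -m crank '[{"turn":[0,0,0],"slide":[0,-0.0014,0],"fingers":-1},{"turn":[0,0,0],"slide":[0,-0.0028,0],"fingers":-1},{"turn":[0,0,0],"slide":[0,-0.0042,0],"fingers":-1},{"turn":[0,0,0],"slide":[0,-0.0056,0],"fingers":-1},{"turn":[0,0,0],"slide":[0,-0.007,0],"fingers":-1}]';  python3 -c "
from plan import *
st()"
```

```text
t: 7.2
eef_pos: [0.5203, -0.0026, 0.0239]
ee_rot: [3.128, -0.001, -1.485]
force: [-16.7, 8.4, -5.6]
width: 0.0002
t7.20 stopxy [-0.1537  0.0802] z0.0239 rot [ 3.128e+00 -1.000e-03 -1.485e+00] F [-16.7   8.4  -5.6] w0.000
```

```bash
python3 -m crank '[{"turn":[0,0,0],"slide":[0,-0.0014,0],"fingers":-1},{"turn":[0,0,0],"slide":[0,-0.0028,0],"fingers":-1},{"turn":[0,0,0],"slide":[0,-0.0042,0],"fingers":-1},{"turn":[0,0,0],"slide":[0,-0.0056,0],"fingers":-1},{"turn":[0,0,0],"slide":[0,-0.007,0],"fingers":-1}]';  python3 -c "
from plan import *
st()"
```

```text
t: 7.62
eef_pos: [0.5238, -0.0021, 0.0239]
ee_rot: [3.128, -0.0, -1.485]
force: [-16.8, 9.0, -4.9]
width: 0.0007
t7.62 stopxy [-0.1501  0.0804] z0.0239 rot [ 3.128 -0.    -1.485] F [-16.8   9.   -4.9] w0.001
```

```bash
python3 -m crank '[{"turn":[0,0,0],"slide":[-0.0006,-0.0014,0.0],"fingers":-1},{"turn":[0,0,0],"slide":[-0.0012,-0.0028,0],"fingers":-1},{"turn":[0,0,0],"slide":[-0.0018,-0.0042,0.0002],"fingers":-1},{"turn":[0,0,0],"slide":[-0.0024,-0.0056,0.0004],"fingers":-1},{"turn":[0,0,0],"slide":[-0.003,-0.007,0.0005],"fingers":-1}]';  python3 -c "
from plan import *
st()"
```

```text
t: 8.03
eef_pos: [0.5268, -0.0011, 0.0238]
ee_rot: [3.127, -0.001, -1.485]
force: [-17.3, 3.0, -1.1]
width: 0.0005
t8.03 stopxy [-0.147   0.0811] z0.0238 rot [ 3.127e+00 -1.000e-03 -1.485e+00] F [-17.3   3.   -1.1] w0.001
```

```bash
python3 -m crank '[{"turn":[0,0,0],"slide":[-0.0004,-0.0014,0],"fingers":-1},{"turn":[0,0,0],"slide":[-0.0008,-0.0028,0],"fingers":-1},{"turn":[0,0,0],"slide":[-0.0012,-0.0042,0],"fingers":-1},{"turn":[0,0,0],"slide":[-0.0016,-0.0056,0],"fingers":-1},{"turn":[0,0,0],"slide":[-0.002,-0.007,0],"fingers":-1}]';  python3 -c "
from plan import *
st()"
```

```text
t: 8.45
eef_pos: [0.5303, 0.0, 0.0239]
ee_rot: [3.127, -0.001, -1.485]
force: [-16.7, 3.2, -1.3]
width: 0.0002
t8.45 stopxy [-0.1435  0.0819] z0.0239 rot [ 3.127e+00 -1.000e-03 -1.485e+00] F [-16.7   3.2  -1.3] w0.000
```

```bash
python3 -m crank '[{"turn":[0,0,0],"slide":[-0.0003,-0.0014,0],"fingers":-1},{"turn":[0,0,0],"slide":[-0.0006,-0.0028,0],"fingers":-1},{"turn":[0,0,0],"slide":[-0.0009,-0.0042,0],"fingers":-1},{"turn":[0,0,0],"slide":[-0.0012,-0.0056,0],"fingers":-1},{"turn":[0,0,0],"slide":[-0.0015,-0.007,0],"fingers":-1}]';  python3 -c "
from plan import *
st()"
```

```text
t: 8.87
eef_pos: [0.5329, 0.0009, 0.0238]
ee_rot: [3.126, -0.002, -1.486]
force: [-19.8, 2.4, 1.3]
width: 0.0004
t8.87 stopxy [-0.1408  0.0825] z0.0238 rot [ 3.126e+00 -2.000e-03 -1.486e+00] F [-19.8   2.4   1.3] w0.000
```

```bash
python3 -m crank '[{"turn":[0,0,0],"slide":[-0.0002,-0.0014,0],"fingers":-1},{"turn":[0,0,0],"slide":[-0.0004,-0.0028,0],"fingers":-1},{"turn":[0,0,0],"slide":[-0.0006,-0.0042,0],"fingers":-1},{"turn":[0,0,0],"slide":[-0.0008,-0.0056,0],"fingers":-1},{"turn":[0,0,0],"slide":[-0.001,-0.007,0],"fingers":-1}]';  python3 -c "
from plan import *
st();f=grab_frame('scene');cv2.imwrite('pics/s2.png',f[:,:,::-1]);cv2.imwrite('pics/s2c.png',cv2.resize(f[185:295,195:415,::-1],None,fx=3.6,fy=3.6,interpolation=2))"
```

```text
t: 9.28
eef_pos: [0.5361, 0.0017, 0.0238]
ee_rot: [3.125, -0.001, -1.486]
force: [-20.6, 4.2, 2.1]
width: 0.0004
t9.28 stopxy [-0.1376  0.0831] z0.0238 rot [ 3.125e+00 -1.000e-03 -1.486e+00] F [-20.6   4.2   2.1] w0.000
```

View pics/s2c.png

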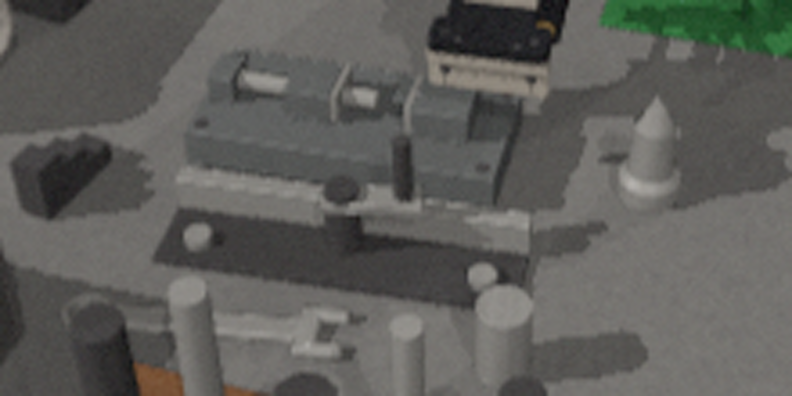

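```bash
python3 -m crank '[{"turn":[0,0,0],"slide":[0,0.015,0],"fingers":-1},{"turn":[0,0,0],"slide":[0,0.035,0],"fingers":-1},{"turn":[0,0,0],"slide":[0,0.06,0],"fingers":-1},{"turn":[0,0,0],"slide":[0,0.08,0],"fingers":-1},{"turn":[0,0,0],"slide":[0,0.08,0],"fingers":-1}]';  python3 -c "
from plan import *
st();plan(*w(-.172,-.112),.024,-np.pi/2+.04)"
```

```text
t: 9.75
eef_pos: [0.5037, -0.0001, 0.0272]
ee_rot: [-3.141, 0.0, -1.483]
force: [0.0, -0.6, 0.4]
width: 0.0002
t9.75 stopxy [-0.17    0.0841] z0.0272 rot [-3.141  0.    -1.483] F [ 0.  -0.6  0.4] w0.000
slide [0.3922 0.0041 0.0063] turn [-0.      0.0001  0.0076]
```

```bash
python3 -m crank '[{"turn":[0,0,0],"slide":[0.04,0.004,0.002],"fingers":-1},{"turn":[0,0,0],"slide":[0.1,0.004,0.004],"fingers":-1},{"turn":[0,0,0],"slide":[0.16,0.004,0.006],"fingers":-1},{"turn":[0,0,0],"slide":[0.22,0.004,0.006],"fingers":-1},{"turn":[0,0,0],"slide":[0.28,0.004,0.006],"fingers":-1}]';python3 -m crank '[{"turn":[0,0,0],"slide":[0.05,0.0,0],"fingers":-1},{"turn":[0,0,0],"slide":[0.09,0.0,0],"fingers":-1},{"turn":[0,0,0],"slide":[0.112,0.0,0],"fingers":-1},{"turn":[0,0,0],"slide":[0.112,0.0,0],"fingers":-1}]';  python3 -c "
from plan import *
st();plan(*w(-.165,-.112),.024,-np.pi/2+.0877);f=grab_frame('scene');cv2.imwrite('pics/s3.png',f[:,:,::-1]);cv2.imwrite('pics/s3c.png',cv2.resize(f[185:295,195:415,::-1],None,fx=3.6,fy=3.6,interpolation=2))
f=grab_frame('top');cv2.imwrite('pics/t3.png',f[:,:,::-1]);cv2.imwrite('pics/t3c.png',cv2.resize(f[110:235,260:440,::-1],None,fx=4.4,fy=4.4,interpolation=2))"
```

```text
t: 10.17
eef_pos: [0.5166, -0.1407, 0.0244]
ee_rot: [-3.14, -0.0, -1.481]
force: [1.4, 0.8, 0.1]
width: 0.0004
t: 10.5
eef_pos: [0.5213, -0.1971, 0.0241]
ee_rot: [-3.141, -0.0, -1.485]
force: [0.2, -0.4, 0.4]
width: 0.0005
t10.50 stopxy [-0.1697 -0.1137] z0.0241 rot [-3.141 -0.    -1.485] F [ 0.2 -0.4  0.4] w0.000
slide [-0.0034 -0.0095  0.0001] turn [-0.0002 -0.0001 -0.0002]
```

View pics/s3c.png

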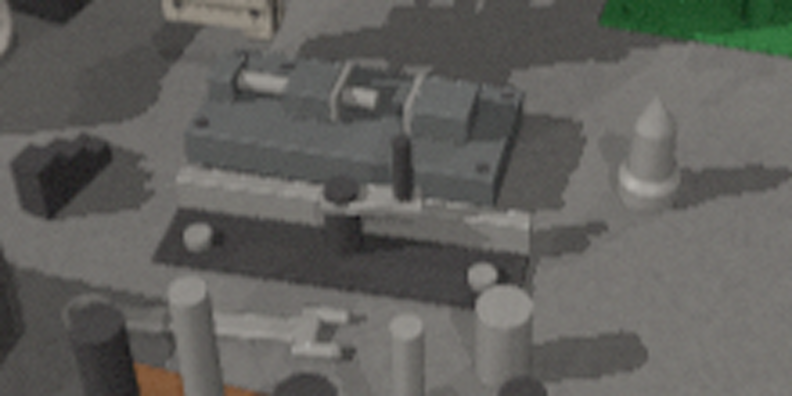

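View pics/t3c.png

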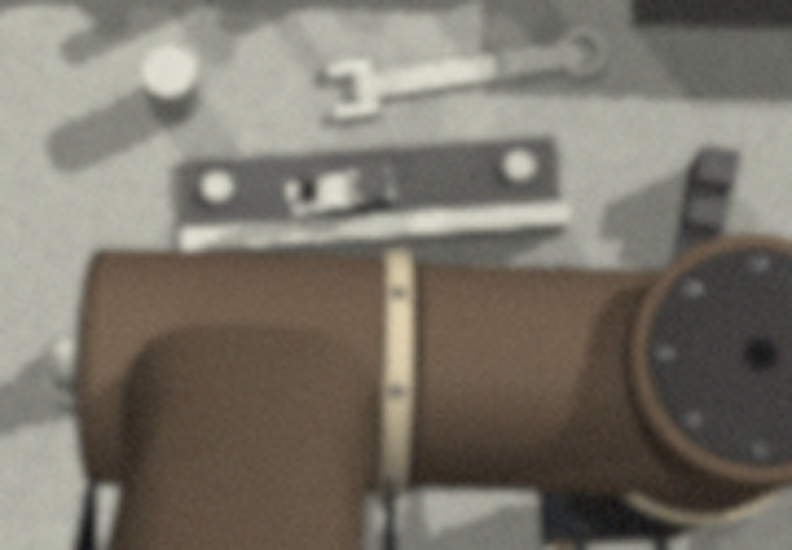

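```bash
python3 -m crank '[{"turn":[0,0,0],"slide":[-0.003,-0.003,0],"fingers":-1},{"turn":[0,0,0],"slide":[-0.003,-0.006,0],"fingers":-1},{"turn":[0,0,0],"slide":[-0.003,-0.009,0],"fingers":-1},{"turn":[0,0,0],"slide":[-0.003,-0.011,0],"fingers":-1},{"turn":[0,0,0],"slide":[-0.003,-0.013,0],"fingers":-1}]';  python3 -c "
from plan import *
st()
v=crop([(496,170),(188,137),(522,97)],3.6,195,185)
print([instop(ray('scene',*p,.036)) for p in v])"
```

```text
t: 11.02
eef_pos: [0.5273, -0.1926, 0.024]
ee_rot: [-3.141, -0.0, -1.482]
force: [-0.0, -0.3, -0.1]
width: 0.0007
t11.02 stopxy [-0.1633 -0.1098] z0.0240 rot [-3.141 -0.    -1.482] F [-0.  -0.3 -0.1] w0.001
[array([-0.0327,  0.0924]), array([-0.0244, -0.121 ]), array([-0.1135,  0.0966])]
```

```bash
python3 -m crank '[{"turn":[0,0,0],"slide":[0,-0.0014,0],"fingers":-1},{"turn":[0,0,0],"slide":[0,-0.0028,0],"fingers":-1},{"turn":[0,0,0],"slide":[0,-0.0042,0],"fingers":-1},{"turn":[0,0,0],"slide":[0,-0.0056,0],"fingers":-1},{"turn":[0,0,0],"slide":[0,-0.007,0],"fingers":-1}]';  python3 -c "
from plan import *
st()"
```

```text
t: 11.43
eef_pos: [0.5305, -0.1929, 0.0239]
ee_rot: [3.142, 0.0, -1.483]
force: [-0.4, -0.2, 0.2]
width: 0.0006
t11.43 stopxy [-0.1602 -0.1103] z0.0239 rot [ 3.142  0.    -1.483] F [-0.4 -0.2  0.2] w0.001
```

```bash
python3 -m crank '[{"turn":[0,0,0],"slide":[0,-0.0014,0],"fingers":-1},{"turn":[0,0,0],"slide":[0,-0.0028,0],"fingers":-1},{"turn":[0,0,0],"slide":[0,-0.0042,0],"fingers":-1},{"turn":[0,0,0],"slide":[0,-0.0056,0],"fingers":-1},{"turn":[0,0,0],"slide":[0,-0.007,0],"fingers":-1}]';  python3 -c "
from plan import *
st()"
```

```text
t: 11.85
eef_pos: [0.534, -0.1926, 0.0239]
ee_rot: [3.142, -0.0, -1.483]
force: [-0.1, 0.5, 0.2]
width: 0.0006
t11.85 stopxy [-0.1567 -0.1103] z0.0239 rot [ 3.142 -0.    -1.483] F [-0.1  0.5  0.2] w0.001
```

```bash
python3 -m crank '[{"turn":[0,0,0],"slide":[0,-0.0014,0],"fingers":-1},{"turn":[0,0,0],"slide":[0,-0.0028,0],"fingers":-1},{"turn":[0,0,0],"slide":[0,-0.0042,0],"fingers":-1}]';  python3 -c "
from plan import *
st()"
```

```text
t: 12.1
eef_pos: [0.5361, -0.1924, 0.0239]
ee_rot: [-3.142, 0.0, -1.482]
force: [0.6, -0.5, -0.4]
width: 0.0001
t12.10 stopxy [-0.1546 -0.1103] z0.0239 rot [-3.142  0.    -1.482] F [ 0.6 -0.5 -0.4] w0.000
```

```bash
python3 -m crank '[{"turn":[0,0,0],"slide":[0,-0.0014,0],"fingers":-1},{"turn":[0,0,0],"slide":[0,-0.0028,0],"fingers":-1},{"turn":[0,0,0],"slide":[0,-0.0042,0],"fingers":-1},{"turn":[0,0,0],"slide":[0,-0.0056,0],"fingers":-1}]';  python3 -c "
from plan import *
st()"
```

```text
t: 12.43
eef_pos: [0.5389, -0.1921, 0.0239]
ee_rot: [3.142, 0.0, -1.483]
force: [0.1, 0.6, -0.4]
width: 0.0006
t12.43 stopxy [-0.1518 -0.1103] z0.0239 rot [ 3.142  0.    -1.483] F [ 0.1  0.6 -0.4] w0.001
```

```bash
python3 -m crank '[{"turn":[0,0,0],"slide":[0,-0.0014,-0.0003],"fingers":-1},{"turn":[0,0,0],"slide":[0,-0.0028,-0.0006],"fingers":-1},{"turn":[0,0,0],"slide":[0,-0.0042,-0.0009],"fingers":-1}]';  python3 -c "
from plan import *
st()"
```

```text
t: 12.68
eef_pos: [0.541, -0.192, 0.0244]
ee_rot: [3.142, -0.0, -1.482]
force: [-0.4, 0.0, -0.9]
width: 0.0005
t12.68 stopxy [-0.1496 -0.1103] z0.0244 rot [ 3.142 -0.    -1.482] F [-0.4  0.  -0.9] w0.000
```

```bash
python3 -m crank '[{"turn":[0,0,0],"slide":[0,-0.0014,0],"fingers":-1},{"turn":[0,0,0],"slide":[0,-0.0028,0],"fingers":-1},{"turn":[0,0,0],"slide":[0,-0.0042,0],"fingers":-1}]';  python3 -c "
from plan import *
st()"
```

```text
t: 12.93
eef_pos: [0.5431, -0.1918, 0.0244]
ee_rot: [-3.142, 0.0, -1.483]
force: [-0.5, -0.8, -0.4]
width: 0.0004
t12.93 stopxy [-0.1475 -0.1103] z0.0244 rot [-3.142  0.    -1.483] F [-0.5 -0.8 -0.4] w0.000
```

```bash
python3 -m crank '[{"turn":[0,0,0],"slide":[0,-0.0014,0],"fingers":-1},{"turn":[0,0,0],"slide":[0,-0.0028,0],"fingers":-1},{"turn":[0,0,0],"slide":[0,-0.0042,0],"fingers":-1}]';  python3 -c "
from plan import *
st()"
```

```text
t: 13.18
eef_pos: [0.5452, -0.1916, 0.0244]
ee_rot: [3.142, -0.0, -1.483]
force: [-0.3, 0.5, 0.3]
width: 0.0006
t13.18 stopxy [-0.1454 -0.1103] z0.0244 rot [ 3.142 -0.    -1.483] F [-0.3  0.5  0.3] w0.001
```

```bash
python3 -m crank '[{"turn":[0,0,0],"slide":[0,-0.0014,0],"fingers":-1},{"turn":[0,0,0],"slide":[0,-0.0028,0],"fingers":-1},{"turn":[0,0,0],"slide":[0,-0.0042,0],"fingers":-1}]';  python3 -c "
from plan import *
st()"
```

```text
t: 13.43
eef_pos: [0.5459, -0.1915, 0.0242]
ee_rot: [3.139, 0.0, -1.483]
force: [-5.8, -1.6, 3.6]
width: 0.0006
t13.43 stopxy [-0.1447 -0.1102] z0.0242 rot [ 3.139  0.    -1.483] F [-5.8 -1.6  3.6] w0.001
```

```bash
python3 -m crank '[{"turn":[0,0,0],"slide":[0,-0.0014,0],"fingers":-1},{"turn":[0,0,0],"slide":[0,-0.0028,0],"fingers":-1},{"turn":[0,0,0],"slide":[0,-0.0042,0],"fingers":-1}]';  python3 -c "
from plan import *
st()"
```

```text
t: 13.68
eef_pos: [0.5459, -0.1915, 0.0239]
ee_rot: [3.136, 0.001, -1.483]
force: [-10.5, -1.2, 7.6]
width: 0.0003
t13.68 stopxy [-0.1447 -0.1102] z0.0239 rot [ 3.136e+00  1.000e-03 -1.483e+00] F [-10.5  -1.2   7.6] w0.000
```

```bash
python3 -m crank '[{"turn":[0,0,0],"slide":[0,-0.0014,-0.001],"fingers":-1},{"turn":[0,0,0],"slide":[0,-0.0028,-0.002],"fingers":-1},{"turn":[0,0,0],"slide":[0,-0.0042,-0.0028],"fingers":-1},{"turn":[0,0,0],"slide":[0,-0.0056,-0.0034],"fingers":-1}]';  python3 -c "
from plan import *
st()"
```

```text
t: 14.02
eef_pos: [0.546, -0.1914, 0.0241]
ee_rot: [3.131, 0.002, -1.485]
force: [-13.3, -3.6, -0.3]
width: 0.0004
t14.02 stopxy [-0.1446 -0.1101] z0.0241 rot [ 3.131e+00  2.000e-03 -1.485e+00] F [-13.3  -3.6  -0.3] w0.000
```

```bash
python3 -m crank '[{"turn":[0,0,0],"slide":[0,-0.0014,-0.0005],"fingers":-1},{"turn":[0,0,0],"slide":[0,-0.0028,-0.0010],"fingers":-1},{"turn":[0,0,0],"slide":[0,-0.0038,-0.0014],"fingers":-1},{"turn":[0,0,0],"slide":[0,-0.0046,-0.0014],"fingers":-1}]';  python3 -c "
from plan import *
st()"
```

```text
t: 14.35
eef_pos: [0.546, -0.1913, 0.0241]
ee_rot: [3.127, 0.002, -1.485]
force: [-17.8, -3.2, 2.3]
width: 0.0006
t14.35 stopxy [-0.1446 -0.1101] z0.0241 rot [ 3.127e+00  2.000e-03 -1.485e+00] F [-17.8  -3.2   2.3] w0.001
```

```bash
python3 -m crank '[{"turn":[0,0,0],"slide":[0,-0.0008,-0.0006],"fingers":-1},{"turn":[0,0,0],"slide":[0,-0.0016,-0.0010],"fingers":-1},{"turn":[0,0,0],"slide":[0,-0.0024,-0.0014],"fingers":-1}]';  python3 -c "
from plan import *
st()"
```

```text
t: 14.6
eef_pos: [0.5475, -0.1914, 0.0244]
ee_rot: [3.127, 0.002, -1.485]
force: [-13.3, -6.4, -7.8]
width: 0.0001
t14.60 stopxy [-0.1431 -0.1103] z0.0244 rot [ 3.127e+00  2.000e-03 -1.485e+00] F [-13.3  -6.4  -7.8] w0.000
```

```bash
python3 -m crank '[{"turn":[0,0,0],"slide":[0.0004,-0.0014,0],"fingers":-1},{"turn":[0,0,0],"slide":[0.0008,-0.0028,0],"fingers":-1},{"turn":[0,0,0],"slide":[0.0012,-0.0042,0],"fingers":-1},{"turn":[0,0,0],"slide":[0.0016,-0.0056,0],"fingers":-1},{"turn":[0,0,0],"slide":[0.002,-0.007,0],"fingers":-1}]';  python3 -c "
from plan import *
st()"
```

```text
t: 15.02
eef_pos: [0.5509, -0.192, 0.0243]
ee_rot: [3.127, 0.002, -1.485]
force: [-15.2, -4.9, -3.4]
width: 0.0007
t15.02 stopxy [-0.1398 -0.1111] z0.0243 rot [ 3.127e+00  2.000e-03 -1.485e+00] F [-15.2  -4.9  -3.4] w0.001
```

```bash
python3 -m crank '[{"turn":[0,0,0],"slide":[0.0004,-0.0014,0],"fingers":-1},{"turn":[0,0,0],"slide":[0.0008,-0.0028,0],"fingers":-1},{"turn":[0,0,0],"slide":[0.0012,-0.0042,0],"fingers":-1},{"turn":[0,0,0],"slide":[0.0016,-0.0056,0],"fingers":-1},{"turn":[0,0,0],"slide":[0.002,-0.007,0],"fingers":-1}]';  python3 -c "
from plan import *
st()"
```

```text
t: 15.43
eef_pos: [0.554, -0.1925, 0.0243]
ee_rot: [3.126, 0.002, -1.485]
force: [-15.7, -2.5, -1.3]
width: 0.0004
t15.43 stopxy [-0.1367 -0.1119] z0.0243 rot [ 3.126e+00  2.000e-03 -1.485e+00] F [-15.7  -2.5  -1.3] w0.000
```

```bash
python3 -m crank '[{"turn":[0,0,0],"slide":[0.0002,-0.0014,0],"fingers":-1},{"turn":[0,0,0],"slide":[0.0004,-0.0028,0],"fingers":-1},{"turn":[0,0,0],"slide":[0.0006,-0.0042,0],"fingers":-1},{"turn":[0,0,0],"slide":[0.0008,-0.0056,0],"fingers":-1},{"turn":[0,0,0],"slide":[0.001,-0.007,0],"fingers":-1}]';  python3 -c "
from plan import *
st()"
```

```text
t: 15.85
eef_pos: [0.5573, -0.1929, 0.0243]
ee_rot: [3.125, 0.002, -1.485]
force: [-16.8, -5.6, -1.3]
width: 0.0004
t15.85 stopxy [-0.1335 -0.1126] z0.0243 rot [ 3.125e+00  2.000e-03 -1.485e+00] F [-16.8  -5.6  -1.3] w0.000
```

```bash
python3 -m crank '[{"turn":[0,0,0],"slide":[0.0002,-0.0014,0],"fingers":-1},{"turn":[0,0,0],"slide":[0.0004,-0.0028,0],"fingers":-1},{"turn":[0,0,0],"slide":[0.0006,-0.0042,0],"fingers":-1},{"turn":[0,0,0],"slide":[0.0008,-0.0056,0],"fingers":-1},{"turn":[0,0,0],"slide":[0.001,-0.007,0],"fingers":-1}]';  python3 -c "
from plan import *
st()"
```

```text
t: 16.27
eef_pos: [0.5607, -0.1933, 0.0243]
ee_rot: [3.125, 0.002, -1.485]
force: [-16.6, -5.7, -0.5]
width: 0.0002
t16.27 stopxy [-0.1301 -0.1133] z0.0243 rot [ 3.125e+00  2.000e-03 -1.485e+00] F [-16.6  -5.7  -0.5] w0.000
```

```bash
python3 -m crank '[{"turn":[0,0,0],"slide":[0.0004,-0.0014,0],"fingers":-1},{"turn":[0,0,0],"slide":[0.0008,-0.0028,0],"fingers":-1},{"turn":[0,0,0],"slide":[0.0012,-0.0042,0],"fingers":-1},{"turn":[0,0,0],"slide":[0.0016,-0.0056,0],"fingers":-1},{"turn":[0,0,0],"slide":[0.002,-0.007,0],"fingers":-1}]';  python3 -c "
from plan import *
st()
f=grab_frame('scene');cv2.imwrite('pics/s4.png',f[:,:,::-1]);cv2.imwrite('pics/s4c.png',cv2.resize(f[185:295,195:415,::-1],None,fx=3.6,fy=3.6,interpolation=2))"
```

```text
t: 16.68
eef_pos: [0.5645, -0.1938, 0.0243]
ee_rot: [3.126, 0.002, -1.485]
force: [-16.1, -4.0, -1.4]
width: 0.0009
t16.68 stopxy [-0.1264 -0.1141] z0.0243 rot [ 3.126e+00  2.000e-03 -1.485e+00] F [-16.1  -4.   -1.4] w0.001
```

View pics/s4c.png

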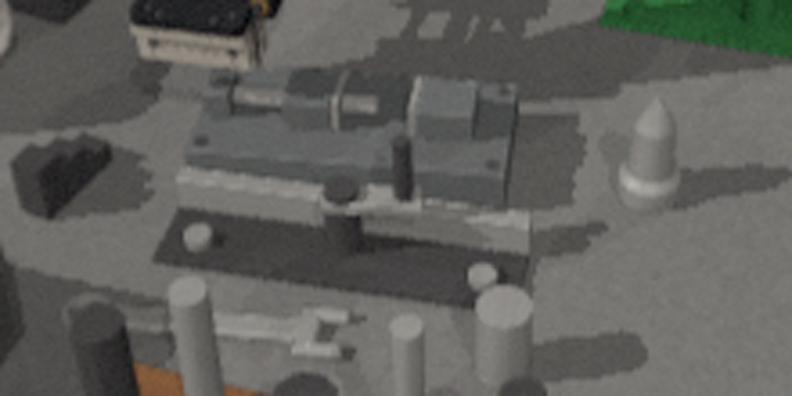

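```bash
python3 -m crank '[{"turn":[0,0,0],"slide":[0,0.015,0],"fingers":-1},{"turn":[0,0,0],"slide":[0,0.035,0],"fingers":-1},{"turn":[0,0,0],"slide":[0,0.06,0],"fingers":-1},{"turn":[0,0,0],"slide":[0,0.08,0],"fingers":-1},{"turn":[0,0,0],"slide":[0,0.08,0],"fingers":-1}]';  python3 -c "
from plan import *
st();plan(*w(-.163,.085),.024,-np.pi/2+.0877)"
```

```text
t: 17.15
eef_pos: [0.532, -0.1966, 0.0279]
ee_rot: [-3.141, 0.0, -1.483]
force: [-0.3, 0.6, -0.4]
width: 0.0005
t17.15 stopxy [-0.159  -0.1141] z0.0279 rot [-3.141  0.    -1.483] F [-0.3  0.6 -0.4] w0.000
slide [-0.3982  0.008   0.0079] turn [-0.0001  0.0001  0.    ]
```

```bash
python3 -m crank '[{"turn":[0,0,0],"slide":[-0.04,0.006,0.003],"fingers":-1},{"turn":[0,0,0],"slide":[-0.1,0.008,0.006],"fingers":-1},{"turn":[0,0,0],"slide":[-0.16,0.008,0.007],"fingers":-1},{"turn":[0,0,0],"slide":[-0.22,0.008,0.007],"fingers":-1},{"turn":[0,0,0],"slide":[-0.28,0.008,0.007],"fingers":-1}]';python3 -m crank '[{"turn":[0,0,0],"slide":[-0.05,0.0,0],"fingers":-1},{"turn":[0,0,0],"slide":[-0.09,0.0,0],"fingers":-1},{"turn":[0,0,0],"slide":[-0.118,0.0,0],"fingers":-1},{"turn":[0,0,0],"slide":[-0.118,0.0,0],"fingers":-1},{"turn":[0,0,0],"slide":[-0.118,0,0],"fingers":-1}]';  python3 -c "
from plan import *
st()
f=grab_frame('top');cv2.imwrite('pics/t5c.png',cv2.resize(f[110:235,260:440,::-1],None,fx=4.4,fy=4.4,interpolation=2))"
```

```text
t: 17.57
eef_pos: [0.5179, -0.056, 0.0245]
ee_rot: [-3.14, 0.0, -1.483]
force: [0.9, 0.6, -1.3]
width: 0.0004
t: 17.98
eef_pos: [0.5128, 0.0022, 0.0244]
ee_rot: [-3.14, 0.0, -1.48]
force: [0.0, -0.4, 0.8]
width: 0.0007
t17.98 stopxy [-0.1608  0.0857] z0.0244 rot [-3.14  0.   -1.48] F [ 0.  -0.4  0.8] w0.001
```

View pics/t5c.png

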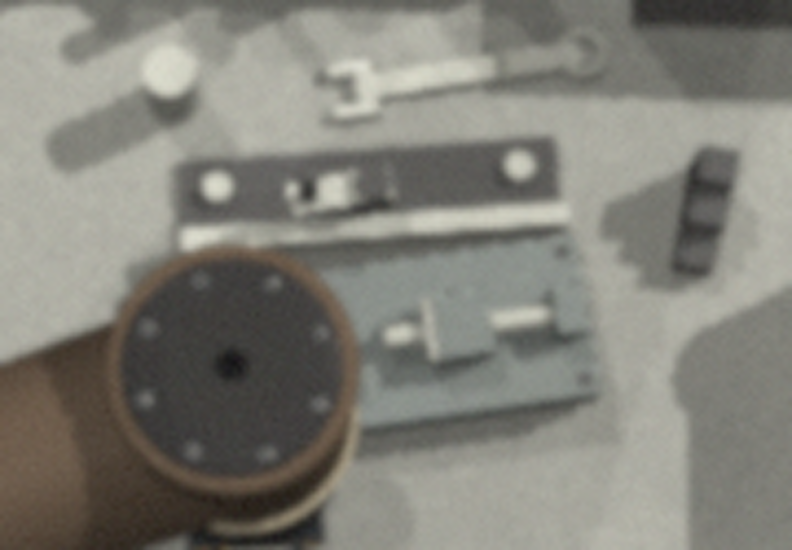

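The right back corner is at about (576,237) and the stop edge at about (571,226), so the right end is roughly 6 mm short. The left end is hidden and lags. I'm approaching the left end.

```bash
python3 -m crank '[{"turn":[0,0,0],"slide":[0,-0.004,0],"fingers":-1},{"turn":[0,0,0],"slide":[0,-0.009,0],"fingers":-1},{"turn":[0,0,0],"slide":[0,-0.014,0],"fingers":-1},{"turn":[0,0,0],"slide":[0,-0.017,0],"fingers":-1},{"turn":[0,0,0],"slide":[0,-0.019,0],"fingers":-1}]';  python3 -c "
from plan import *
st()"
```

```text
t: 18.45
eef_pos: [0.5218, 0.0017, 0.0239]
ee_rot: [3.142, -0.0, -1.483]
force: [0.5, -0.3, -0.5]
width: -0.0
t18.45 stopxy [-0.1518  0.0843] z0.0239 rot [ 3.142 -0.    -1.483] F [ 0.5 -0.3 -0.5] w-0.000
```

```bash
python3 -m crank '[{"turn":[0,0,0],"slide":[0,-0.0016,0],"fingers":-1},{"turn":[0,0,0],"slide":[0,-0.0032,0],"fingers":-1},{"turn":[0,0,0],"slide":[0,-0.0048,0],"fingers":-1},{"turn":[0,0,0],"slide":[0,-0.0064,0],"fingers":-1},{"turn":[0,0,0],"slide":[0,-0.008,0],"fingers":-1}]';  python3 -c "
from plan import *
st()"
```

```text
t: 18.87
eef_pos: [0.5254, 0.0024, 0.0239]
ee_rot: [3.142, -0.0, -1.482]
force: [0.0, -0.3, 0.4]
width: 0.0003
t18.87 stopxy [-0.1481  0.0847] z0.0239 rot [ 3.142 -0.    -1.482] F [ 0.  -0.3  0.4] w0.000
```

```bash
python3 -m crank '[{"turn":[0,0,0],"slide":[0,-0.0016,0],"fingers":-1},{"turn":[0,0,0],"slide":[0,-0.0032,0],"fingers":-1},{"turn":[0,0,0],"slide":[0,-0.0048,0],"fingers":-1},{"turn":[0,0,0],"slide":[0,-0.0064,0],"fingers":-1},{"turn":[0,0,0],"slide":[0,-0.008,0],"fingers":-1}]';  python3 -c "
from plan import *
st()"
```

```text
t: 19.28
eef_pos: [0.5295, 0.0028, 0.024]
ee_rot: [3.142, 0.0, -1.483]
force: [0.4, 0.3, -0.3]
width: 0.0006
t19.28 stopxy [-0.144   0.0847] z0.0240 rot [ 3.142  0.    -1.483] F [ 0.4  0.3 -0.3] w0.001
```

```bash
python3 -m crank '[{"turn":[0,0,0],"slide":[0,-0.0014,-0.0005],"fingers":-1},{"turn":[0,0,0],"slide":[0,-0.0028,-0.001],"fingers":-1},{"turn":[0,0,0],"slide":[0,-0.0042,-0.0015],"fingers":-1},{"turn":[0,0,0],"slide":[0,-0.0056,-0.002],"fingers":-1}]';  python3 -c "
from plan import *
st()"
```

```text
t: 19.62
eef_pos: [0.5315, 0.0029, 0.0247]
ee_rot: [3.14, -0.0, -1.483]
force: [-2.7, 0.8, -1.7]
width: 0.0002
t19.62 stopxy [-0.142   0.0847] z0.0247 rot [ 3.14  -0.    -1.483] F [-2.7  0.8 -1.7] w0.000
```

```bash
python3 -m crank '[{"turn":[0,0,0],"slide":[-0.0004,-0.0014,-0.0006],"fingers":-1},{"turn":[0,0,0],"slide":[-0.0008,-0.0028,-0.0012],"fingers":-1},{"turn":[0,0,0],"slide":[-0.0012,-0.0042,-0.0018],"fingers":-1},{"turn":[0,0,0],"slide":[-0.0016,-0.0056,-0.0024],"fingers":-1},{"turn":[0,0,0],"slide":[-0.002,-0.007,-0.003],"fingers":-1}]';  python3 -c "
from plan import *
st()"
```

```text
t: 20.03
eef_pos: [0.5317, 0.0031, 0.0249]
ee_rot: [3.134, -0.001, -1.484]
force: [-8.5, -1.7, -4.2]
width: 0.0004
t20.03 stopxy [-0.1418  0.0848] z0.0249 rot [ 3.134e+00 -1.000e-03 -1.484e+00] F [-8.5 -1.7 -4.2] w0.000
```

```bash
python3 -m crank '[{"turn":[0,0,0],"slide":[-0.0002,-0.0014,-0.0005],"fingers":-1},{"turn":[0,0,0],"slide":[-0.0004,-0.0028,-0.001],"fingers":-1},{"turn":[0,0,0],"slide":[-0.0006,-0.0042,-0.0015],"fingers":-1}]';  python3 -c "
from plan import *
st()"
```

```text
t: 20.28
eef_pos: [0.5318, 0.003, 0.0249]
ee_rot: [3.131, -0.002, -1.485]
force: [-13.6, -1.0, -5.7]
width: 0.0004
t20.28 stopxy [-0.1417  0.0847] z0.0249 rot [ 3.131e+00 -2.000e-03 -1.485e+00] F [-13.6  -1.   -5.7] w0.000
```

```bash
python3 -m crank '[{"turn":[0,0,0],"slide":[-0.0002,-0.0014,0],"fingers":-1},{"turn":[0,0,0],"slide":[-0.0004,-0.0028,-0.0002],"fingers":-1},{"turn":[0,0,0],"slide":[-0.0006,-0.0042,-0.0005],"fingers":-1}]';  python3 -c "
from plan import *
st()"
```

```text
t: 20.53
eef_pos: [0.5321, 0.0031, 0.0249]
ee_rot: [3.128, -0.002, -1.485]
force: [-16.6, 0.4, -0.6]
width: 0.0001
t20.53 stopxy [-0.1414  0.0848] z0.0249 rot [ 3.128e+00 -2.000e-03 -1.485e+00] F [-16.6   0.4  -0.6] w0.000
```

```bash
python3 -m crank '[{"turn":[0,0,0],"slide":[-0.0004,-0.0014,0],"fingers":-1},{"turn":[0,0,0],"slide":[-0.0008,-0.0028,0],"fingers":-1},{"turn":[0,0,0],"slide":[-0.0012,-0.0042,0],"fingers":-1}]';  python3 -c "
from plan import *
st()"
```

```text
t: 20.78
eef_pos: [0.5348, 0.0043, 0.0249]
ee_rot: [3.129, -0.002, -1.485]
force: [-15.0, 1.1, -2.6]
width: 0.0006
t20.78 stopxy [-0.1386  0.0857] z0.0249 rot [ 3.129e+00 -2.000e-03 -1.485e+00] F [-15.    1.1  -2.6] w0.001
```

```bash
python3 -m crank '[{"turn":[0,0,0],"slide":[-0.0004,-0.0014,0],"fingers":-1},{"turn":[0,0,0],"slide":[-0.0008,-0.0028,0],"fingers":-1},{"turn":[0,0,0],"slide":[-0.0012,-0.0042,0],"fingers":-1},{"turn":[0,0,0],"slide":[-0.0016,-0.0056,0],"fingers":-1},{"turn":[0,0,0],"slide":[-0.002,-0.007,0],"fingers":-1}]';  python3 -c "
from plan import *
st()"
```

```text
t: 21.2
eef_pos: [0.5382, 0.0056, 0.0249]
ee_rot: [3.129, -0.002, -1.485]
force: [-14.8, 1.3, -3.1]
width: 0.0005
t21.20 stopxy [-0.1351  0.0868] z0.0249 rot [ 3.129e+00 -2.000e-03 -1.485e+00] F [-14.8   1.3  -3.1] w0.001
```

```bash
python3 -m crank '[{"turn":[0,0,0],"slide":[-0.0004,-0.0014,0],"fingers":-1},{"turn":[0,0,0],"slide":[-0.0008,-0.0028,0],"fingers":-1},{"turn":[0,0,0],"slide":[-0.0012,-0.0042,0],"fingers":-1},{"turn":[0,0,0],"slide":[-0.0016,-0.0056,0],"fingers":-1},{"turn":[0,0,0],"slide":[-0.002,-0.007,0],"fingers":-1}]';  python3 -c "
from plan import *
st()"
```

```text
t: 21.62
eef_pos: [0.5416, 0.0069, 0.0249]
ee_rot: [3.129, -0.002, -1.485]
force: [-14.5, 0.6, -1.6]
width: 0.0003
t21.62 stopxy [-0.1316  0.0878] z0.0249 rot [ 3.129e+00 -2.000e-03 -1.485e+00] F [-14.5   0.6  -1.6] w0.000
```

```bash
python3 -m crank '[{"turn":[0,0,0],"slide":[-0.0003,-0.0014,0],"fingers":-1},{"turn":[0,0,0],"slide":[-0.0006,-0.0028,0],"fingers":-1},{"turn":[0,0,0],"slide":[-0.0009,-0.0042,0],"fingers":-1},{"turn":[0,0,0],"slide":[-0.0012,-0.0056,0],"fingers":-1}]';  python3 -c "
from plan import *
st()"
```

```text
t: 21.95
eef_pos: [0.5439, 0.0078, 0.0249]
ee_rot: [3.128, -0.002, -1.485]
force: [-17.2, 2.3, 0.5]
width: 0.0006
t21.95 stopxy [-0.1292  0.0884] z0.0249 rot [ 3.128e+00 -2.000e-03 -1.485e+00] F [-17.2   2.3   0.5] w0.001
```

```bash
python3 -c "
from plan import *
f=grab_frame('scene');cv2.imwrite('pics/s5c.png',cv2.resize(f[195:275,230:360,::-1],None,fx=6,fy=6,interpolation=2))"
```

```text
(no output)
```

View pics/s5c.png

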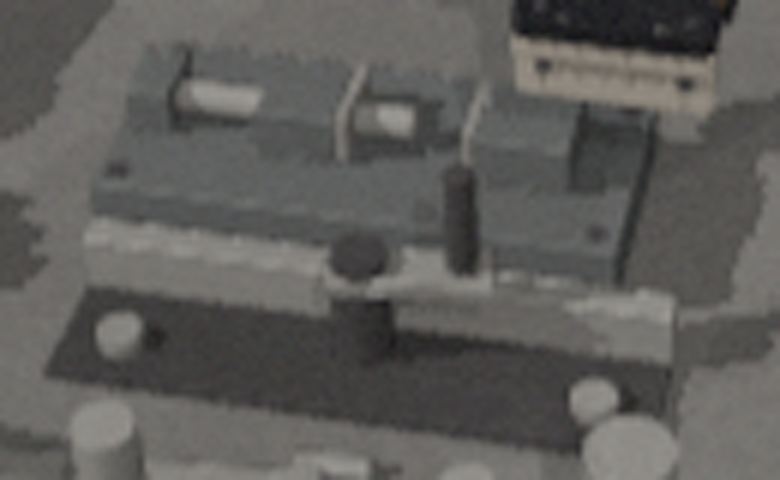

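```bash
python3 -m crank '[{"turn":[0,0,0],"slide":[-0.0003,-0.0012,0],"fingers":-1},{"turn":[0,0,0],"slide":[-0.0006,-0.0024,-0.0002],"fingers":-1},{"turn":[0,0,0],"slide":[-0.0009,-0.0036,-0.0004],"fingers":-1},{"turn":[0,0,0],"slide":[-0.0012,-0.0048,-0.0006],"fingers":-1}]';  python3 -c "
from plan import *
st()"
```

```text
t: 22.33
eef_pos: [0.5469, 0.0088, 0.0249]
ee_rot: [3.129, -0.001, -1.485]
force: [-12.5, 1.7, -6.5]
width: 0.0005
t22.33 stopxy [-0.1262  0.0892] z0.0249 rot [ 3.129e+00 -1.000e-03 -1.485e+00] F [-12.5   1.7  -6.5] w0.000
```

```bash
python3 -m crank '[{"turn":[0,0,0],"slide":[-0.0003,-0.001,0],"fingers":-1},{"turn":[0,0,0],"slide":[-0.0006,-0.002,-0.0],"fingers":-1},{"turn":[0,0,0],"slide":[-0.0009,-0.003,-0.000],"fingers":-1},{"turn":[0,0,0],"slide":[-0.0012,-0.004,-0.000],"fingers":-1}]';  python3 -c "
from plan import *
st()"
```

```text
t: 22.67
eef_pos: [0.5484, 0.0094, 0.0249]
ee_rot: [3.128, -0.001, -1.485]
force: [-14.1, 0.5, -4.0]
width: 0.0003
t22.67 stopxy [-0.1246  0.0896] z0.0249 rot [ 3.128e+00 -1.000e-03 -1.485e+00] F [-14.1   0.5  -4. ] w0.000
```

```bash
python3 -m crank '[{"turn":[0,0,0],"slide":[-0.0002,-0.001,0],"fingers":-1},{"turn":[0,0,0],"slide":[-0.0004,-0.002,-0.0],"fingers":-1},{"turn":[0,0,0],"slide":[-0.0006,-0.003,-0.000],"fingers":-1},{"turn":[0,0,0],"slide":[-0.0008,-0.004,-0.000],"fingers":-1}]';  python3 -c "
from plan import *
st()"
```

```text
t: 23.0
eef_pos: [0.5503, 0.0099, 0.0249]
ee_rot: [3.128, -0.001, -1.485]
force: [-15.5, 0.9, -3.1]
width: 0.0003
t23.00 stopxy [-0.1227  0.09  ] z0.0249 rot [ 3.128e+00 -1.000e-03 -1.485e+00] F [-15.5   0.9  -3.1] w0.000
```

```bash
python3 -m crank '[{"turn":[0,0,0],"slide":[-0.0002,-0.0008,0],"fingers":-1},{"turn":[0,0,0],"slide":[-0.0004,-0.0016,-0.0],"fingers":-1},{"turn":[0,0,0],"slide":[-0.0006,-0.0024,-0.000],"fingers":-1}]';  python3 -c "
from plan import *
st()"
```

```text
t: 23.25
eef_pos: [0.5515, 0.0104, 0.0249]
ee_rot: [3.128, -0.001, -1.485]
force: [-14.9, 0.1, -2.6]
width: 0.0006
t23.25 stopxy [-0.1214  0.0903] z0.0249 rot [ 3.128e+00 -1.000e-03 -1.485e+00] F [-14.9   0.1  -2.6] w0.001
```

```bash
python3 -m crank '[{"turn":[0,0,0],"slide":[-0.0002,-0.0008,0],"fingers":-1},{"turn":[0,0,0],"slide":[-0.0004,-0.0016,-0.0],"fingers":-1},{"turn":[0,0,0],"slide":[-0.0006,-0.0024,-0.000],"fingers":-1}]';  python3 -c "
from plan import *
st()"
```

```text
t: 23.5
eef_pos: [0.5527, 0.0107, 0.0249]
ee_rot: [3.128, -0.001, -1.485]
force: [-15.2, 0.7, -3.6]
width: 0.0001
t23.50 stopxy [-0.1202  0.0906] z0.0249 rot [ 3.128e+00 -1.000e-03 -1.485e+00] F [-15.2   0.7  -3.6] w0.000
```

```bash
python3 -m crank '[{"turn":[0,0,0],"slide":[-0.0001,-0.0008,0],"fingers":-1},{"turn":[0,0,0],"slide":[-0.0002,-0.0016,-0.0],"fingers":-1},{"turn":[0,0,0],"slide":[-0.0003,-0.0024,-0.000],"fingers":-1}]';  python3 -c "
from plan import *
st();f=grab_frame('scene');cv2.imwrite('pics/s6c.png',cv2.resize(f[195:275,230:360,::-1],None,fx=6,fy=6,interpolation=2))"
```

```text
t: 23.75
eef_pos: [0.5538, 0.011, 0.0249]
ee_rot: [3.128, -0.001, -1.485]
force: [-15.9, 0.7, -2.2]
width: 0.0006
t23.75 stopxy [-0.1191  0.0908] z0.0249 rot [ 3.128e+00 -1.000e-03 -1.485e+00] F [-15.9   0.7  -2.2] w0.001
```

View pics/s6c.png

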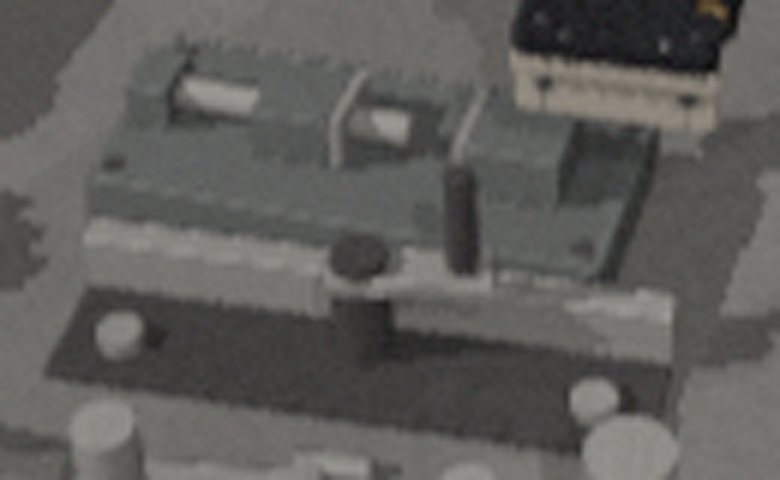

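```bash
python3 -m crank '[{"turn":[0,0,0],"slide":[-0.0001,-0.0008,0],"fingers":-1},{"turn":[0,0,0],"slide":[-0.0002,-0.0016,-0.0],"fingers":-1},{"turn":[0,0,0],"slide":[-0.0003,-0.0024,-0.000],"fingers":-1}]';  python3 -c "
from plan import *
st()"
```

```text
t: 24.05
eef_pos: [0.5549, 0.0114, 0.0249]
ee_rot: [3.128, -0.001, -1.485]
force: [-17.2, 2.2, -1.1]
width: 0.0001
t24.05 stopxy [-0.1179  0.0911] z0.0249 rot [ 3.128e+00 -1.000e-03 -1.485e+00] F [-17.2   2.2  -1.1] w0.000
```

```bash
python3 -m crank '[{"turn":[0,0,0],"slide":[-0.0001,-0.0008,0],"fingers":-1},{"turn":[0,0,0],"slide":[-0.0002,-0.0016,-0.0],"fingers":-1},{"turn":[0,0,0],"slide":[-0.0003,-0.0024,-0.000],"fingers":-1}]';  python3 -c "
from plan import *
st()"
```

```text
t: 24.3
eef_pos: [0.5549, 0.0114, 0.0248]
ee_rot: [3.126, -0.002, -1.485]
force: [-20.5, 2.2, 2.7]
width: 0.0004
t24.30 stopxy [-0.1179  0.0911] z0.0248 rot [ 3.126e+00 -2.000e-03 -1.485e+00] F [-20.5   2.2   2.7] w0.000
```

```bash
python3 -m crank '[{"turn":[0,0,0],"slide":[0,0.015,0],"fingers":-1},{"turn":[0,0,0],"slide":[0,0.035,0],"fingers":-1},{"turn":[0,0,0],"slide":[0,0.06,0],"fingers":-1},{"turn":[0,0,0],"slide":[0,0.08,0],"fingers":-1},{"turn":[0,0,0],"slide":[0,0.08,0],"fingers":-1}]';  python3 -c "
from plan import *
st();plan(*w(-.155,-.108),.024,-np.pi/2+.0877)"
```

```text
t: 24.72
eef_pos: [0.5221, 0.0096, 0.0282]
ee_rot: [-3.141, 0.0, -1.483]
force: [-0.4, 0.0, 0.3]
width: 0.0005
t24.72 stopxy [-0.1508  0.0921] z0.0282 rot [-3.141  0.    -1.483] F [-0.4  0.   0.3] w0.001
slide [0.4003 0.0087 0.0083] turn [-0.0001  0.0001  0.0001]
```

```bash
python3 -m crank '[{"turn":[0,0,0],"slide":[0.04,0.008,0.002],"fingers":-1},{"turn":[0,0,0],"slide":[0.1,0.009,0.004],"fingers":-1},{"turn":[0,0,0],"slide":[0.16,0.009,0.007],"fingers":-1},{"turn":[0,0,0],"slide":[0.22,0.009,0.008],"fingers":-1},{"turn":[0,0,0],"slide":[0.28,0.009,0.008],"fingers":-1}]';python3 -m crank '[{"turn":[0,0,0],"slide":[0.05,0.0,0],"fingers":-1},{"turn":[0,0,0],"slide":[0.09,0.0,0],"fingers":-1},{"turn":[0,0,0],"slide":[0.122,0.0,0],"fingers":-1},{"turn":[0,0,0],"slide":[0.122,0.0,0],"fingers":-1},{"turn":[0,0,0],"slide":[0.122,0.0,0],"fingers":-1}]';python3 -m crank '[{"turn":[0,0,0],"slide":[0,-0.003,0],"fingers":-1},{"turn":[0,0,0],"slide":[0,-0.008,0],"fingers":-1},{"turn":[0,0,0],"slide":[0,-0.013,0],"fingers":-1},{"turn":[0,0,0],"slide":[0,-0.018,0],"fingers":-1},{"turn":[0,0,0],"slide":[0,-0.021,0],"fingers":-1}]';  python3 -c "
from plan import *
st()"
```

```text
t: 25.13
eef_pos: [0.5324, -0.1313, 0.0243]
ee_rot: [-3.14, -0.0, -1.481]
force: [0.3, 0.8, 0.3]
width: 0.0005
t: 25.55
eef_pos: [0.5374, -0.1917, 0.024]
ee_rot: [-3.14, -0.0, -1.484]
force: [-0.2, 0.7, -0.4]
width: 0.0005
t: 25.97
eef_pos: [0.548, -0.1894, 0.0239]
ee_rot: [-3.141, -0.0, -1.481]
force: [-0.4, -0.6, -0.2]
width: 0.0005
t25.97 stopxy [-0.1425 -0.1083] z0.0239 rot [-3.141 -0.    -1.481] F [-0.4 -0.6 -0.2] w0.001
```

```bash
python3 -m crank '[{"turn":[0,0,0],"slide":[0,-0.002,0],"fingers":-1},{"turn":[0,0,0],"slide":[0,-0.004,0],"fingers":-1},{"turn":[0,0,0],"slide":[0,-0.006,0],"fingers":-1},{"turn":[0,0,0],"slide":[0,-0.008,0],"fingers":-1},{"turn":[0,0,0],"slide":[0,-0.0095,0],"fingers":-1}]';  python3 -c "
from plan import *
st()"
```

```text
t: 26.38
eef_pos: [0.5521, -0.1896, 0.0237]
ee_rot: [3.142, 0.0, -1.483]
force: [0.5, -1.2, -0.1]
width: 0.0004
t26.38 stopxy [-0.1384 -0.1088] z0.0237 rot [ 3.142  0.    -1.483] F [ 0.5 -1.2 -0.1] w0.000
```

```bash
python3 -m crank '[{"turn":[0,0,0],"slide":[0,-0.0014,0],"fingers":-1},{"turn":[0,0,0],"slide":[0,-0.0028,0],"fingers":-1},{"turn":[0,0,0],"slide":[0,-0.0042,0],"fingers":-1},{"turn":[0,0,0],"slide":[0,-0.0056,0],"fingers":-1},{"turn":[0,0,0],"slide":[0,-0.007,0],"fingers":-1}]';  python3 -c "
from plan import *
st()"
```

```text
t: 26.8
eef_pos: [0.5555, -0.1892, 0.0238]
ee_rot: [-3.142, 0.0, -1.483]
force: [0.3, 0.7, 0.5]
width: 0.0002
t26.80 stopxy [-0.1349 -0.1088] z0.0238 rot [-3.142  0.    -1.483] F [0.3 0.7 0.5] w0.000
```

```bash
python3 -m crank '[{"turn":[0,0,0],"slide":[0,-0.0014,-0.0004],"fingers":-1},{"turn":[0,0,0],"slide":[0,-0.0028,-0.0008],"fingers":-1},{"turn":[0,0,0],"slide":[0,-0.0042,-0.0012],"fingers":-1},{"turn":[0,0,0],"slide":[0,-0.0056,-0.0016],"fingers":-1}]';  python3 -c "
from plan import *
st()"
```

```text
t: 27.13
eef_pos: [0.5578, -0.189, 0.0244]
ee_rot: [3.141, 0.0, -1.483]
force: [-0.9, -1.8, -0.3]
width: 0.0007
t27.13 stopxy [-0.1326 -0.1088] z0.0244 rot [ 3.141  0.    -1.483] F [-0.9 -1.8 -0.3] w0.001
```

```bash
python3 -m crank '[{"turn":[0,0,0],"slide":[0,-0.0014,-0.0005],"fingers":-1},{"turn":[0,0,0],"slide":[0,-0.0028,-0.001],"fingers":-1},{"turn":[0,0,0],"slide":[0,-0.0042,-0.0016],"fingers":-1},{"turn":[0,0,0],"slide":[0,-0.0056,-0.0022],"fingers":-1}]';  python3 -c "
from plan import *
st()"
```

```text
t: 27.47
eef_pos: [0.558, -0.1889, 0.0245]
ee_rot: [3.136, 0.001, -1.484]
force: [-7.4, -3.5, -1.4]
width: 0.0007
t27.47 stopxy [-0.1324 -0.1087] z0.0245 rot [ 3.136e+00  1.000e-03 -1.484e+00] F [-7.4 -3.5 -1.4] w0.001
```

Contact is at -0.1324, as predicted.

```bash
python3 -m crank '[{"turn":[0,0,0],"slide":[0.0003,-0.0014,-0.0005],"fingers":-1},{"turn":[0,0,0],"slide":[0.0006,-0.0028,-0.001],"fingers":-1},{"turn":[0,0,0],"slide":[0.0009,-0.0042,-0.0016],"fingers":-1},{"turn":[0,0,0],"slide":[0.0012,-0.0056,-0.0022],"fingers":-1}]';  python3 -c "
from plan import *
st()"
```

```text
t: 27.8
eef_pos: [0.5581, -0.189, 0.0246]
ee_rot: [3.131, 0.002, -1.485]
force: [-12.3, 0.2, -2.8]
width: 0.0004
t27.80 stopxy [-0.1323 -0.1088] z0.0246 rot [ 3.131e+00  2.000e-03 -1.485e+00] F [-12.3   0.2  -2.8] w0.000
```

```bash
python3 -m crank '[{"turn":[0,0,0],"slide":[0.0003,-0.0014,-0.0004],"fingers":-1},{"turn":[0,0,0],"slide":[0.0006,-0.0028,-0.0008],"fingers":-1},{"turn":[0,0,0],"slide":[0.0009,-0.0042,-0.0012],"fingers":-1}]';  python3 -c "
from plan import *
st()"
```

```text
t: 28.05
eef_pos: [0.5587, -0.1891, 0.0247]
ee_rot: [3.129, 0.003, -1.485]
force: [-13.3, -0.4, -3.5]
width: 0.0003
t28.05 stopxy [-0.1317 -0.109 ] z0.0247 rot [ 3.129e+00  3.000e-03 -1.485e+00] F [-13.3  -0.4  -3.5] w0.000
```

```bash
python3 -m crank '[{"turn":[0,0,0],"slide":[0.0003,-0.0014,0],"fingers":-1},{"turn":[0,0,0],"slide":[0.0006,-0.0028,0],"fingers":-1},{"turn":[0,0,0],"slide":[0.0009,-0.0042,0],"fingers":-1},{"turn":[0,0,0],"slide":[0.0012,-0.0056,0],"fingers":-1},{"turn":[0,0,0],"slide":[0.0015,-0.007,0],"fingers":-1}]';  python3 -c "
from plan import *
st()"
```

```text
t: 28.47
eef_pos: [0.562, -0.19, 0.0246]
ee_rot: [3.128, 0.002, -1.485]
force: [-15.6, -1.9, -0.4]
width: 0.0003
t28.47 stopxy [-0.1285 -0.1101] z0.0246 rot [ 3.128e+00  2.000e-03 -1.485e+00] F [-15.6  -1.9  -0.4] w0.000
```

```bash
python3 -m crank '[{"turn":[0,0,0],"slide":[0.0003,-0.0014,0],"fingers":-1},{"turn":[0,0,0],"slide":[0.0006,-0.0028,0],"fingers":-1},{"turn":[0,0,0],"slide":[0.0009,-0.0042,0],"fingers":-1},{"turn":[0,0,0],"slide":[0.0012,-0.0056,0],"fingers":-1},{"turn":[0,0,0],"slide":[0.0015,-0.007,0],"fingers":-1}]';  python3 -c "
from plan import *
st()"
```

```text
t: 28.88
eef_pos: [0.5654, -0.1907, 0.0246]
ee_rot: [3.128, 0.002, -1.485]
force: [-14.5, -3.6, -1.9]
width: 0.0007
t28.88 stopxy [-0.1253 -0.1111] z0.0246 rot [ 3.128e+00  2.000e-03 -1.485e+00] F [-14.5  -3.6  -1.9] w0.001
```

```bash
python3 -m crank '[{"turn":[0,0,0],"slide":[0.0003,-0.0012,0],"fingers":-1},{"turn":[0,0,0],"slide":[0.0006,-0.0024,0],"fingers":-1},{"turn":[0,0,0],"slide":[0.0009,-0.0036,0],"fingers":-1},{"turn":[0,0,0],"slide":[0.0012,-0.0048,0],"fingers":-1}]';  python3 -c "
from plan import *
st()"
```

```text
t: 29.22
eef_pos: [0.5676, -0.1911, 0.0246]
ee_rot: [3.127, 0.002, -1.485]
force: [-16.2, -2.8, -0.2]
width: 0.0002
t29.22 stopxy [-0.123  -0.1118] z0.0246 rot [ 3.127e+00  2.000e-03 -1.485e+00] F [-16.2  -2.8  -0.2] w0.000
```

```bash
python3 -m crank '[{"turn":[0,0,0],"slide":[0.0003,-0.001,0],"fingers":-1},{"turn":[0,0,0],"slide":[0.0006,-0.002,0],"fingers":-1},{"turn":[0,0,0],"slide":[0.0009,-0.003,0],"fingers":-1},{"turn":[0,0,0],"slide":[0.0012,-0.004,0],"fingers":-1}]';  python3 -c "
from plan import *
st()"
```

```text
t: 29.55
eef_pos: [0.5694, -0.1915, 0.0246]
ee_rot: [3.127, 0.002, -1.485]
force: [-16.7, -3.3, 0.4]
width: 0.0003
t29.55 stopxy [-0.1213 -0.1123] z0.0246 rot [ 3.127e+00  2.000e-03 -1.485e+00] F [-16.7  -3.3   0.4] w0.000
```

```bash
python3 -m crank '[{"turn":[0,0,0],"slide":[0.0002,-0.0008,0],"fingers":-1},{"turn":[0,0,0],"slide":[0.0004,-0.0016,-0.0002],"fingers":-1},{"turn":[0,0,0],"slide":[0.0006,-0.0024,-0.0004],"fingers":-1}]';  python3 -c "
from plan import *
st()"
```

```text
t: 29.8
eef_pos: [0.5707, -0.1917, 0.0247]
ee_rot: [3.127, 0.002, -1.485]
force: [-15.4, -3.8, -3.7]
width: 0.0009
t29.80 stopxy [-0.12   -0.1126] z0.0247 rot [ 3.127e+00  2.000e-03 -1.485e+00] F [-15.4  -3.8  -3.7] w0.001
```

```bash
python3 -m crank '[{"turn":[0,0,0],"slide":[0.0002,-0.0008,0],"fingers":-1},{"turn":[0,0,0],"slide":[0.0004,-0.0016,0],"fingers":-1},{"turn":[0,0,0],"slide":[0.0006,-0.0024,0],"fingers":-1}]';  python3 -c "
from plan import *
st()"
```

```text
t: 30.05
eef_pos: [0.5717, -0.1919, 0.0247]
ee_rot: [3.127, 0.002, -1.485]
force: [-16.2, -3.6, -1.7]
width: 0.0003
t30.05 stopxy [-0.119  -0.1129] z0.0247 rot [ 3.127e+00  2.000e-03 -1.485e+00] F [-16.2  -3.6  -1.7] w0.000
```

```bash
python3 -m crank '[{"turn":[0,0,0],"slide":[0.0002,-0.0008,0],"fingers":-1},{"turn":[0,0,0],"slide":[0.0004,-0.0016,0],"fingers":-1},{"turn":[0,0,0],"slide":[0.0006,-0.0024,0],"fingers":-1}]';  python3 -c "
from plan import *
st()"
```

```text
t: 30.3
eef_pos: [0.5729, -0.1921, 0.0246]
ee_rot: [3.126, 0.002, -1.485]
force: [-17.0, -3.6, 0.2]
width: 0.0003
t30.30 stopxy [-0.1178 -0.1132] z0.0246 rot [ 3.126e+00  2.000e-03 -1.485e+00] F [-17.   -3.6   0.2] w0.000
```

```bash
python3 -m crank '[{"turn":[0,0,0],"slide":[0.0002,-0.0008,0],"fingers":-1},{"turn":[0,0,0],"slide":[0.0004,-0.0016,0],"fingers":-1}]';  python3 -c "
from plan import *
st();f=grab_frame('scene');cv2.imwrite('pics/s7c.png',cv2.resize(f[195:275,230:360,::-1],None,fx=6,fy=6,interpolation=2))"
```

```text
t: 30.47
eef_pos: [0.5737, -0.1922, 0.0247]
ee_rot: [3.126, 0.002, -1.485]
force: [-17.6, -3.5, -1.2]
width: 0.0002
t30.47 stopxy [-0.1171 -0.1134] z0.0247 rot [ 3.126e+00  2.000e-03 -1.485e+00] F [-17.6  -3.5  -1.2] w0.000
```

View pics/s7c.png

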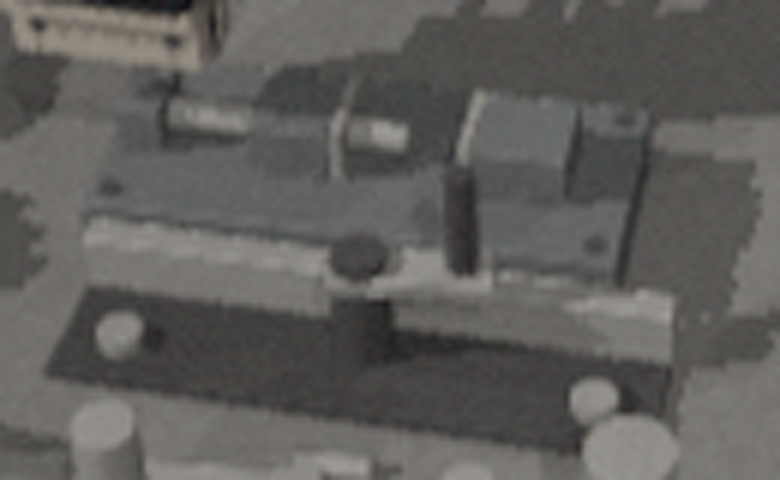

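```bash
python3 -m crank '[{"turn":[0,0,0],"slide":[0.0002,-0.0008,0],"fingers":-1},{"turn":[0,0,0],"slide":[0.0004,-0.0016,0],"fingers":-1},{"turn":[0,0,0],"slide":[0.0005,-0.0022,0],"fingers":-1}]';  python3 -c "
from plan import *
st()"
```

```text
t: 30.77
eef_pos: [0.5739, -0.1923, 0.0246]
ee_rot: [3.125, 0.003, -1.485]
force: [-20.8, -2.9, 4.3]
width: 0.0007
t30.77 stopxy [-0.1169 -0.1135] z0.0246 rot [ 3.125e+00  3.000e-03 -1.485e+00] F [-20.8  -2.9   4.3] w0.001
```

```bash
python3 -m crank '[{"turn":[0,0,0],"slide":[0.0002,-0.0008,0],"fingers":-1},{"turn":[0,0,0],"slide":[0.0004,-0.0016,0],"fingers":-1}]';  python3 -c "
from plan import *
st()"
```

```text
t: 30.93
eef_pos: [0.5745, -0.1924, 0.0246]
ee_rot: [3.124, 0.003, -1.485]
force: [-21.7, -1.5, 4.5]
width: 0.0005
t30.93 stopxy [-0.1163 -0.1137] z0.0246 rot [ 3.124e+00  3.000e-03 -1.485e+00] F [-21.7  -1.5   4.5] w0.001
```

```bash
python3 -m crank '[{"turn":[0,0,0],"slide":[0,0.015,0],"fingers":-1},{"turn":[0,0,0],"slide":[0,0.035,0],"fingers":-1},{"turn":[0,0,0],"slide":[0,0.055,0],"fingers":-1},{"turn":[0,0,0],"slide":[0,0.065,0],"fingers":-1},{"turn":[0,0,0],"slide":[0,0.065,0],"fingers":-1}]';  python3 -c "
from plan import *
st();plan(*w(-.143,.088),.024,-np.pi/2+.0877)"
```

```text
t: 31.35
eef_pos: [0.551, -0.1949, 0.0281]
ee_rot: [-3.141, 0.0, -1.483]
force: [0.0, 0.9, -0.2]
width: 0.0004
t31.35 stopxy [-0.1399 -0.1141] z0.0281 rot [-3.141  0.    -1.483] F [ 0.   0.9 -0.2] w0.000
slide [-0.4041  0.0061  0.0082] turn [-0.0002  0.      0.0001]
```

```bash
python3 -m crank '[{"turn":[0,0,0],"slide":[-0.04,0.005,0.003],"fingers":-1},{"turn":[0,0,0],"slide":[-0.1,0.006,0.006],"fingers":-1},{"turn":[0,0,0],"slide":[-0.16,0.006,0.007],"fingers":-1},{"turn":[0,0,0],"slide":[-0.22,0.006,0.007],"fingers":-1},{"turn":[0,0,0],"slide":[-0.28,0.006,0.007],"fingers":-1}]';python3 -m crank '[{"turn":[0,0,0],"slide":[-0.05,0.0,0],"fingers":-1},{"turn":[0,0,0],"slide":[-0.09,0.0,0],"fingers":-1},{"turn":[0,0,0],"slide":[-0.123,0.0,0],"fingers":-1},{"turn":[0,0,0],"slide":[-0.123,0.0,0],"fingers":-1},{"turn":[0,0,0],"slide":[-0.123,0,0],"fingers":-1}]'; python3 -m crank '[{"turn":[0,0,0],"slide":[0,-0.003,0],"fingers":-1},{"turn":[0,0,0],"slide":[0,-0.008,0],"fingers":-1},{"turn":[0,0,0],"slide":[0,-0.013,0],"fingers":-1},{"turn":[0,0,0],"slide":[0,-0.017,0],"fingers":-1},{"turn":[0,0,0],"slide":[0,-0.02,0],"fingers":-1}]';  python3 -c "
from plan import *
st()"
```

```text
t: 31.77
eef_pos: [0.537, -0.0542, 0.0245]
ee_rot: [-3.14, 0.0, -1.483]
force: [-0.3, 0.8, 0.2]
width: 0.0005
t: 32.18
eef_pos: [0.5316, 0.0067, 0.0245]
ee_rot: [-3.14, 0.0, -1.48]
force: [0.1, -0.3, 0.3]
width: -0.0001
t: 32.6
eef_pos: [0.5413, 0.0059, 0.024]
ee_rot: [-3.142, -0.0, -1.483]
force: [0.0, -0.5, 0.3]
width: 0.0004
t32.60 stopxy [-0.132   0.0868] z0.0240 rot [-3.142 -0.    -1.483] F [ 0.  -0.5  0.3] w0.000
```

```bash
python3 -m crank '[{"turn":[0,0,0],"slide":[0,-0.0018,0],"fingers":-1},{"turn":[0,0,0],"slide":[0,-0.0036,0],"fingers":-1},{"turn":[0,0,0],"slide":[0,-0.0054,0],"fingers":-1},{"turn":[0,0,0],"slide":[0,-0.0072,0],"fingers":-1},{"turn":[0,0,0],"slide":[0,-0.009,0],"fingers":-1}]';  python3 -c "
from plan import *
st()"
```

```text
t: 33.02
eef_pos: [0.5454, 0.0069, 0.0241]
ee_rot: [3.142, -0.0, -1.482]
force: [0.2, 0.0, 0.2]
width: 0.0
t33.02 stopxy [-0.1278  0.0874] z0.0241 rot [ 3.142 -0.    -1.482] F [0.2 0.  0.2] w0.000
```

```bash
python3 -m crank '[{"turn":[0,0,0],"slide":[0,-0.0014,-0.0002],"fingers":-1},{"turn":[0,0,0],"slide":[0,-0.0028,-0.0005],"fingers":-1},{"turn":[0,0,0],"slide":[0,-0.0042,-0.001],"fingers":-1},{"turn":[0,0,0],"slide":[0,-0.0056,-0.0015],"fingers":-1},{"turn":[0,0,0],"slide":[0,-0.007,-0.002],"fingers":-1}]';  python3 -c "
from plan import *
st()"
```

```text
t: 33.43
eef_pos: [0.5489, 0.0072, 0.0251]
ee_rot: [-3.142, -0.0, -1.483]
force: [0.4, -0.2, 0.5]
width: 0.0008
t33.43 stopxy [-0.1243  0.0874] z0.0251 rot [-3.142 -0.    -1.483] F [ 0.4 -0.2  0.5] w0.001
```

```bash
python3 -m crank '[{"turn":[0,0,0],"slide":[0,-0.0014,-0.0005],"fingers":-1},{"turn":[0,0,0],"slide":[0,-0.0028,-0.001],"fingers":-1},{"turn":[0,0,0],"slide":[0,-0.0042,-0.0015],"fingers":-1},{"turn":[0,0,0],"slide":[0,-0.0056,-0.002],"fingers":-1}]';  python3 -c "
from plan import *
st()"
```

```text
t: 33.77
eef_pos: [0.5504, 0.0072, 0.0256]
ee_rot: [3.139, -0.0, -1.483]
force: [-4.9, 2.1, 0.6]
width: 0.0004
t33.77 stopxy [-0.1228  0.0873] z0.0256 rot [ 3.139 -0.    -1.483] F [-4.9  2.1  0.6] w0.000
```

```bash
python3 -m crank '[{"turn":[0,0,0],"slide":[-0.0004,-0.0014,-0.0007],"fingers":-1},{"turn":[0,0,0],"slide":[-0.0008,-0.0028,-0.0014],"fingers":-1},{"turn":[0,0,0],"slide":[-0.0012,-0.0042,-0.0021],"fingers":-1},{"turn":[0,0,0],"slide":[-0.0016,-0.0056,-0.0028],"fingers":-1},{"turn":[0,0,0],"slide":[-0.0018,-0.007,-0.0032],"fingers":-1}]';  python3 -c "
from plan import *
st()"
```

```text
t: 34.18
eef_pos: [0.5505, 0.0073, 0.0258]
ee_rot: [3.133, -0.001, -1.484]
force: [-10.8, -0.1, -3.0]
width: 0.0007
t34.18 stopxy [-0.1227  0.0874] z0.0258 rot [ 3.133e+00 -1.000e-03 -1.484e+00] F [-10.8  -0.1  -3. ] w0.001
```

```bash
python3 -m crank '[{"turn":[0,0,0],"slide":[-0.0003,-0.0012,-0.0003],"fingers":-1},{"turn":[0,0,0],"slide":[-0.0006,-0.0024,-0.0006],"fingers":-1},{"turn":[0,0,0],"slide":[-0.0009,-0.0036,-0.0009],"fingers":-1}]';  python3 -c "
from plan import *
st()"
```

```text
t: 34.43
eef_pos: [0.5506, 0.0073, 0.0258]
ee_rot: [3.13, -0.002, -1.485]
force: [-13.5, -1.2, -1.1]
width: 0.0003
t34.43 stopxy [-0.1227  0.0874] z0.0258 rot [ 3.130e+00 -2.000e-03 -1.485e+00] F [-13.5  -1.2  -1.1] w0.000
```

```bash
python3 -m crank '[{"turn":[0,0,0],"slide":[-0.0003,-0.0012,-0.0002],"fingers":-1},{"turn":[0,0,0],"slide":[-0.0006,-0.0024,-0.0004],"fingers":-1},{"turn":[0,0,0],"slide":[-0.0009,-0.0034,-0.0005],"fingers":-1}]';  python3 -c "
from plan import *
st()"
```

```text
t: 34.68
eef_pos: [0.5511, 0.0076, 0.0258]
ee_rot: [3.128, -0.002, -1.485]
force: [-15.1, -1.5, -0.2]
width: 0.0008
t34.68 stopxy [-0.1221  0.0876] z0.0258 rot [ 3.128e+00 -2.000e-03 -1.485e+00] F [-15.1  -1.5  -0.2] w0.001
```

```bash
python3 -m crank '[{"turn":[0,0,0],"slide":[-0.0002,-0.001,0],"fingers":-1},{"turn":[0,0,0],"slide":[-0.0004,-0.002,0],"fingers":-1},{"turn":[0,0,0],"slide":[-0.0006,-0.003,0],"fingers":-1},{"turn":[0,0,0],"slide":[-0.0008,-0.004,0],"fingers":-1}]';  python3 -c "
from plan import *
st()"
```

```text
t: 35.02
eef_pos: [0.5528, 0.0083, 0.0258]
ee_rot: [3.128, -0.002, -1.485]
force: [-17.1, 0.5, 2.1]
width: 0.0003
t35.02 stopxy [-0.1203  0.0881] z0.0258 rot [ 3.128e+00 -2.000e-03 -1.485e+00] F [-17.1   0.5   2.1] w0.000
```

```bash
python3 -m crank '[{"turn":[0,0,0],"slide":[-0.0002,-0.0008,0],"fingers":-1},{"turn":[0,0,0],"slide":[-0.0004,-0.0016,0],"fingers":-1},{"turn":[0,0,0],"slide":[-0.0006,-0.0024,0],"fingers":-1}]';  python3 -c "
from plan import *
st()"
```

```text
t: 35.27
eef_pos: [0.5538, 0.0087, 0.0258]
ee_rot: [3.127, -0.002, -1.485]
force: [-17.5, 0.2, 1.8]
width: 0.0005
t35.27 stopxy [-0.1193  0.0884] z0.0258 rot [ 3.127e+00 -2.000e-03 -1.485e+00] F [-17.5   0.2   1.8] w0.001
```

```bash
python3 -m crank '[{"turn":[0,0,0],"slide":[-0.0002,-0.0008,0],"fingers":-1},{"turn":[0,0,0],"slide":[-0.0004,-0.0016,0],"fingers":-1},{"turn":[0,0,0],"slide":[-0.0006,-0.0024,0],"fingers":-1}]';  python3 -c "
from plan import *
st()"
```

```text
t: 35.52
eef_pos: [0.5549, 0.0091, 0.0258]
ee_rot: [3.127, -0.002, -1.485]
force: [-17.8, 0.7, 2.1]
width: 0.0005
t35.52 stopxy [-0.1182  0.0888] z0.0258 rot [ 3.127e+00 -2.000e-03 -1.485e+00] F [-17.8   0.7   2.1] w0.000
```

```bash
python3 -m crank '[{"turn":[0,0,0],"slide":[-0.0002,-0.0008,-0.0002],"fingers":-1},{"turn":[0,0,0],"slide":[-0.0003,-0.0014,-0.0004],"fingers":-1}]';  python3 -c "
from plan import *
st()"
```

```text
t: 35.68
eef_pos: [0.5556, 0.0094, 0.0258]
ee_rot: [3.127, -0.002, -1.485]
force: [-16.7, 1.2, 0.2]
width: 0.0004
t35.68 stopxy [-0.1174  0.089 ] z0.0258 rot [ 3.127e+00 -2.000e-03 -1.485e+00] F [-16.7   1.2   0.2] w0.000
```

```bash
python3 -m crank '[{"turn":[0,0,0],"slide":[-0.0002,-0.0008,-0.0002],"fingers":-1},{"turn":[0,0,0],"slide":[-0.0003,-0.0014,-0.0004],"fingers":-1}]';  python3 -c "
from plan import *
st()"
```

```text
t: 35.85
eef_pos: [0.5556, 0.0094, 0.0258]
ee_rot: [3.126, -0.002, -1.485]
force: [-19.1, 0.8, 0.8]
width: 0.0007
t35.85 stopxy [-0.1174  0.089 ] z0.0258 rot [ 3.126e+00 -2.000e-03 -1.485e+00] F [-19.1   0.8   0.8] w0.001
```

```bash
python3 -m crank '[{"turn":[0,0,0],"slide":[0,0.015,0],"fingers":-1},{"turn":[0,0,0],"slide":[0,0.03,0],"fingers":-1},{"turn":[0,0,0],"slide":[0,0.045,0],"fingers":-1},{"turn":[0,0,0],"slide":[0,0.055,0],"fingers":-1},{"turn":[0,0,0],"slide":[0,0.055,0],"fingers":-1}]';  python3 -c "
from plan import *
st();plan(*w(-.137,-.108),.024,-np.pi/2+.0877);f=grab_frame('scene');cv2.imwrite('pics/s8.png',f[:,:,::-1]);cv2.imwrite('pics/s8c.png',cv2.resize(f[195:275,230:360,::-1],None,fx=6,fy=6,interpolation=2))"
```

```text
t: 36.27
eef_pos: [0.5362, 0.0092, 0.0293]
ee_rot: [-3.141, 0.0, -1.482]
force: [-0.4, -0.2, -0.4]
width: 0.0007
t36.27 stopxy [-0.1368  0.0906] z0.0293 rot [-3.141  0.    -1.482] F [-0.4 -0.2 -0.4] w0.001
slide [0.3971 0.0007 0.0104] turn [-0.0001  0.      0.0001]
```

View pics/s8c.png

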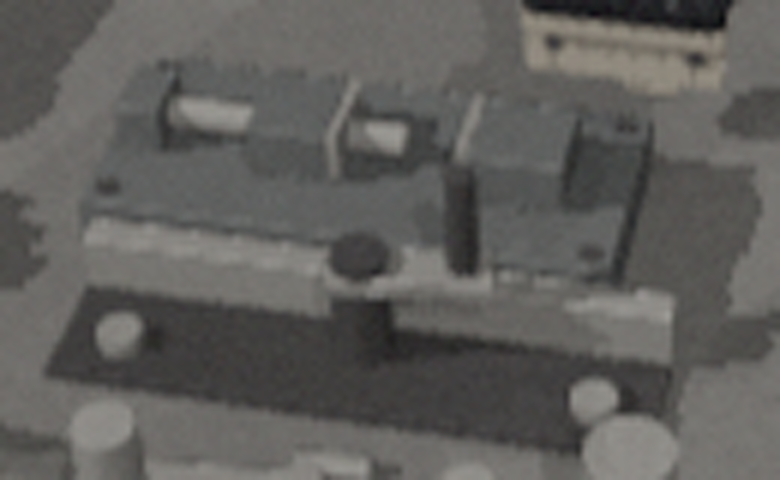

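The vise's back lies close along the bar at both ends: (85,215) on the right and (620,278) on the left. I'll give one more gentle push on the right end to close the last millimetre or so.

```bash
python3 -m crank '[{"turn":[0,0,0],"slide":[0.04,0.004,0.002],"fingers":-1},{"turn":[0,0,0],"slide":[0.1,0.004,0.005],"fingers":-1},{"turn":[0,0,0],"slide":[0.16,0.004,0.008],"fingers":-1},{"turn":[0,0,0],"slide":[0.22,0.004,0.009],"fingers":-1},{"turn":[0,0,0],"slide":[0.28,0.004,0.009],"fingers":-1}]';python3 -m crank '[{"turn":[0,0,0],"slide":[0.05,0.0,0],"fingers":-1},{"turn":[0,0,0],"slide":[0.09,0.0,0],"fingers":-1},{"turn":[0,0,0],"slide":[0.12,0.0,0],"fingers":-1},{"turn":[0,0,0],"slide":[0.12,0.0,0],"fingers":-1},{"turn":[0,0,0],"slide":[0.12,0.0,0],"fingers":-1}]';python3 -m crank '[{"turn":[0,0,0],"slide":[0,-0.003,0],"fingers":-1},{"turn":[0,0,0],"slide":[0,-0.007,0],"fingers":-1},{"turn":[0,0,0],"slide":[0,-0.011,0],"fingers":-1},{"turn":[0,0,0],"slide":[0,-0.015,0],"fingers":-1},{"turn":[0,0,0],"slide":[0,-0.018,0],"fingers":-1}]';  python3 -c "
from plan import *
st()"
```

```text
t: 36.73
eef_pos: [0.5478, -0.1316, 0.0245]
ee_rot: [-3.141, -0.0, -1.482]
force: [0.4, -0.7, 0.1]
width: 0.0001
t: 37.15
eef_pos: [0.5527, -0.191, 0.0243]
ee_rot: [-3.141, -0.0, -1.484]
force: [-0.6, -0.5, -0.9]
width: 0.0007
t: 37.57
eef_pos: [0.5619, -0.1888, 0.0244]
ee_rot: [-3.141, -0.0, -1.481]
force: [0.0, 0.0, 0.4]
width: 0.0004
t37.57 stopxy [-0.1286 -0.109 ] z0.0244 rot [-3.141 -0.    -1.481] F [0.  0.  0.4] w0.000
```

```bash
python3 -m crank '[{"turn":[0,0,0],"slide":[0,-0.0016,0],"fingers":-1},{"turn":[0,0,0],"slide":[0,-0.0032,0],"fingers":-1},{"turn":[0,0,0],"slide":[0,-0.0048,0],"fingers":-1},{"turn":[0,0,0],"slide":[0,-0.0064,0],"fingers":-1},{"turn":[0,0,0],"slide":[0,-0.008,0],"fingers":-1}]';  python3 -c "
from plan import *
st()"
```

```text
t: 37.98
eef_pos: [0.5653, -0.1891, 0.0242]
ee_rot: [3.142, 0.0, -1.483]
force: [0.1, 0.7, 0.6]
width: 0.0006
t37.98 stopxy [-0.1251 -0.1095] z0.0242 rot [ 3.142  0.    -1.483] F [0.1 0.7 0.6] w0.001
```

```bash
python3 -m crank '[{"turn":[0,0,0],"slide":[0,-0.0014,-0.0003],"fingers":-1},{"turn":[0,0,0],"slide":[0,-0.0028,-0.0006],"fingers":-1},{"turn":[0,0,0],"slide":[0,-0.0042,-0.001],"fingers":-1},{"turn":[0,0,0],"slide":[0,-0.0056,-0.0015],"fingers":-1},{"turn":[0,0,0],"slide":[0,-0.007,-0.002],"fingers":-1}]';  python3 -c "
from plan import *
st()"
```

```text
t: 38.4
eef_pos: [0.5688, -0.1888, 0.0253]
ee_rot: [3.142, -0.0, -1.483]
force: [-0.4, 0.1, -0.5]
width: 0.0005
t38.40 stopxy [-0.1216 -0.1096] z0.0253 rot [ 3.142 -0.    -1.483] F [-0.4  0.1 -0.5] w0.000
```

```bash
python3 -m crank '[{"turn":[0,0,0],"slide":[0,-0.0014,-0.0003],"fingers":-1},{"turn":[0,0,0],"slide":[0,-0.0028,-0.0006],"fingers":-1},{"turn":[0,0,0],"slide":[0,-0.0042,-0.001],"fingers":-1},{"turn":[0,0,0],"slide":[0,-0.0056,-0.0015],"fingers":-1},{"turn":[0,0,0],"slide":[0,-0.007,-0.002],"fingers":-1}]';  python3 -c "
from plan import *
st()"
```

```text
t: 38.82
eef_pos: [0.5723, -0.1884, 0.0263]
ee_rot: [3.142, 0.0, -1.483]
force: [0.3, -0.5, -0.3]
width: 0.0003
t38.82 stopxy [-0.1181 -0.1095] z0.0263 rot [ 3.142  0.    -1.483] F [ 0.3 -0.5 -0.3] w0.000
```

```bash
python3 -m crank '[{"turn":[0,0,0],"slide":[0.0004,-0.0014,-0.0006],"fingers":-1},{"turn":[0,0,0],"slide":[0.0008,-0.0028,-0.0012],"fingers":-1},{"turn":[0,0,0],"slide":[0.0012,-0.0042,-0.0018],"fingers":-1},{"turn":[0,0,0],"slide":[0.0016,-0.0056,-0.0024],"fingers":-1},{"turn":[0,0,0],"slide":[0.002,-0.007,-0.003],"fingers":-1}]';  python3 -c "
from plan import *
st()"
```

```text
t: 39.23
eef_pos: [0.5726, -0.1885, 0.0265]
ee_rot: [3.136, 0.002, -1.483]
force: [-8.2, 5.2, -0.8]
width: 0.0003
t39.23 stopxy [-0.1179 -0.1096] z0.0265 rot [ 3.136e+00  2.000e-03 -1.483e+00] F [-8.2  5.2 -0.8] w0.000
```

```bash
python3 -m crank '[{"turn":[0,0,0],"slide":[0.0002,-0.0014,-0.0004],"fingers":-1},{"turn":[0,0,0],"slide":[0.0004,-0.0024,-0.0008],"fingers":-1}]';  python3 -c "
from plan import *
st()"
```

```text
t: 39.4
eef_pos: [0.5726, -0.1886, 0.0265]
ee_rot: [3.134, 0.002, -1.484]
force: [-10.4, 4.5, -0.2]
width: 0.0004
t39.40 stopxy [-0.1178 -0.1097] z0.0265 rot [ 3.134e+00  2.000e-03 -1.484e+00] F [-10.4   4.5  -0.2] w0.000
```

```bash
python3 -m crank '[{"turn":[0,0,0],"slide":[0,-0.0014,-0.0005],"fingers":-1},{"turn":[0,0,0],"slide":[0,-0.0028,-0.001],"fingers":-1},{"turn":[0,0,0],"slide":[0,-0.004,-0.0014],"fingers":-1}]';  python3 -c "
from plan import *
st()"
```

```text
t: 39.65
eef_pos: [0.5726, -0.1885, 0.0266]
ee_rot: [3.13, 0.003, -1.484]
force: [-14.1, 2.6, 0.9]
width: 0.0006
t39.65 stopxy [-0.1178 -0.1096] z0.0266 rot [ 3.130e+00  3.000e-03 -1.484e+00] F [-14.1   2.6   0.9] w0.001
```

```bash
python3 -m crank '[{"turn":[0,0,0],"slide":[0,-0.0012,-0.0003],"fingers":-1},{"turn":[0,0,0],"slide":[0,-0.0024,-0.0006],"fingers":-1}]';  python3 -c "
from plan import *
st()"
```

```text
t: 39.82
eef_pos: [0.5727, -0.1885, 0.0266]
ee_rot: [3.128, 0.003, -1.485]
force: [-17.0, 4.1, 1.6]
width: 0.0002
t39.82 stopxy [-0.1178 -0.1096] z0.0266 rot [ 3.128e+00  3.000e-03 -1.485e+00] F [-17.    4.1   1.6] w0.000
```

```bash
python3 -m crank '[{"turn":[0,0,0],"slide":[0,-0.001,-0.0002],"fingers":-1},{"turn":[0,0,0],"slide":[0,-0.002,-0.0004],"fingers":-1}]';  python3 -c "
from plan import *
st()"
```

```text
t: 39.98
eef_pos: [0.5731, -0.1886, 0.0266]
ee_rot: [3.127, 0.003, -1.485]
force: [-15.0, 0.1, -0.5]
width: 0.0006
t39.98 stopxy [-0.1174 -0.1097] z0.0266 rot [ 3.127e+00  3.000e-03 -1.485e+00] F [-15.    0.1  -0.5] w0.001
```

```bash
python3 -m crank '[{"turn":[0,0,0],"slide":[0,-0.0008,-0.0002],"fingers":-1},{"turn":[0,0,0],"slide":[0,-0.0016,-0.0004],"fingers":-1}]';  python3 -c "
from plan import *
st()"
```

```text
t: 40.15
eef_pos: [0.5742, -0.1888, 0.0267]
ee_rot: [3.127, 0.003, -1.485]
force: [-14.4, -0.4, -1.6]
width: 0.0007
t40.15 stopxy [-0.1163 -0.1101] z0.0267 rot [ 3.127e+00  3.000e-03 -1.485e+00] F [-14.4  -0.4  -1.6] w0.001
```

```bash
python3 -m crank '[{"turn":[0,0,0],"slide":[0,-0.0008,-0.0002],"fingers":-1},{"turn":[0,0,0],"slide":[0,-0.0014,-0.0004],"fingers":-1}]';  python3 -c "
from plan import *
st()"
```

```text
t: 40.32
eef_pos: [0.5743, -0.1888, 0.0267]
ee_rot: [3.126, 0.003, -1.485]
force: [-16.8, -0.4, -1.2]
width: 0.0007
t40.32 stopxy [-0.1162 -0.1101] z0.0267 rot [ 3.126e+00  3.000e-03 -1.485e+00] F [-16.8  -0.4  -1.2] w0.001
```

```bash
python3 -m crank '[{"turn":[0,0,0],"slide":[0,0.015,0],"fingers":-1},{"turn":[0,0,0],"slide":[0,0.035,0],"fingers":-1},{"turn":[0,0,0],"slide":[0,0.045,-0.07],"fingers":-1},{"turn":[0,0,0],"slide":[0,0.045,-0.15],"fingers":-1},{"turn":[0,0,0],"slide":[0,0.045,-0.22],"fingers":-1}]'; python3 -c "
from plan import *
st();print(w(.0202,.0392));plan(*w(.0202,.0392),.15,-np.pi/2+.0877+np.pi/4)"
```

```text
t: 40.73
eef_pos: [0.5606, -0.191, 0.1422]
ee_rot: [-3.14, -0.001, -1.482]
force: [1.1, -0.3, 0.7]
width: 0.0006
t40.73 stopxy [-0.1301 -0.111 ] z0.1422 rot [-3.140e+00 -1.000e-03 -1.482e+00] F [ 1.1 -0.3  0.7] w0.001
(np.float64(0.6970889329574617), np.float64(-0.0281813827188947))
slide [-0.3002 -0.3009 -0.0154] turn [-0.0002 -0.0002 -0.1248]
```

```bash
python3 -m crank '[{"turn":[0,0,-0.018],"slide":[-0.04,-0.04,-0.0154],"fingers":-0.32},{"turn":[0,0,-0.036],"slide":[-0.09,-0.09,-0.0154],"fingers":-0.32},{"turn":[0,0,-0.054],"slide":[-0.14,-0.14,-0.0154],"fingers":-0.32},{"turn":[0,0,-0.072],"slide":[-0.19,-0.19,-0.0154],"fingers":-0.32},{"turn":[0,0,-0.09],"slide":[-0.24,-0.24,-0.0154],"fingers":-0.32}]'; python3 -c "
from plan import *
st();plan(*w(.0202,.0392),.15,-np.pi/2+.0877+np.pi/4)"
```

```text
t: 41.15
eef_pos: [0.6709, -0.0593, 0.1489]
ee_rot: [-3.139, -0.002, -0.912]
force: [0.3, -0.4, 0.2]
width: 0.0272
t41.15 stopxy [-0.0086  0.0105] z0.1489 rot [-3.139e+00 -2.000e-03 -9.120e-01] F [ 0.3 -0.4  0.2] w0.027
slide [-0.0171 -0.0795 -0.0021] turn [-0.0005 -0.0003 -0.034 ]
```

```bash
python3 -m crank '[{"turn":[0,0,-0.018],"slide":[-0.01,-0.045,0],"fingers":-0.32},{"turn":[0,0,-0.034],"slide":[-0.017,-0.075,0],"fingers":-0.32},{"turn":[0,0,-0.034],"slide":[-0.017,-0.0795,0],"fingers":-0.32},{"turn":[0,0,-0.034],"slide":[-0.017,-0.0795,0],"fingers":-0.32},{"turn":[0,0,-0.034],"slide":[-0.017,-0.0795,0],"fingers":-0.32}]'; python3 -c "
from plan import *
st();plan(*w(.0202,.0392),.15,-np.pi/2+.0877+np.pi/4);f=grab_frame('scene');cv2.imwrite('pics/s9c.png',cv2.resize(f[150:280,230:390,::-1],None,fx=4.6,fy=4.6,interpolation=2))
print(proj('scene',[(*w(.0202,.0392),.15),(*w(.0202,.0392),.098)]))"
```

```text
t: 41.57
eef_pos: [0.6956, -0.0299, 0.1478]
ee_rot: [-3.141, -0.001, -0.705]
force: [-0.4, -0.6, 0.5]
width: 0.0296
t41.57 stopxy [0.0185 0.0376] z0.1478 rot [-3.141e+00 -1.000e-03 -7.050e-01] F [-0.4 -0.6  0.5] w0.030
slide [ 0.0001 -0.0046 -0.0045] turn [-0.0001 -0.0001 -0.0012]
[[304.33764691 204.52938334]
 [304.99806295 223.1412258 ]]
```

View pics/s9c.png

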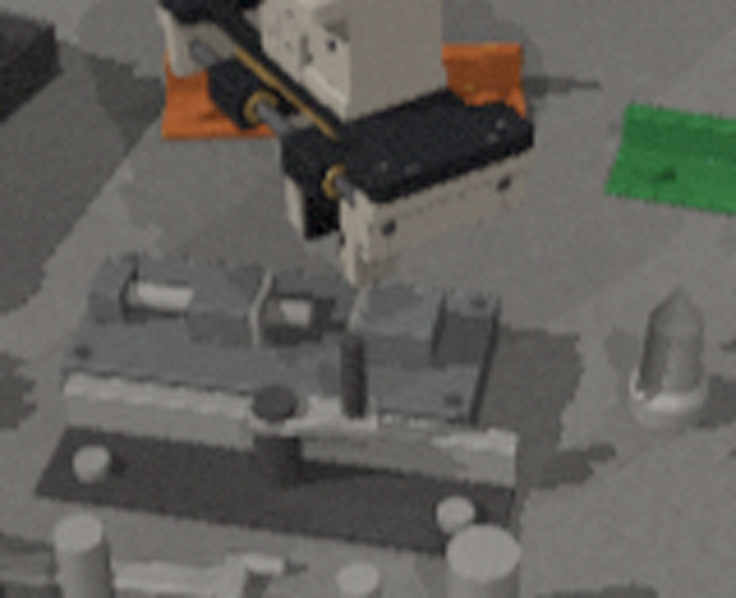

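The post top is at about (353,337) in the crop, straight below the open fingers at (318,235) and (370,275), within about 3 mm. I'll lower the fingers around it.

```bash
python3 -m crank '[{"turn":[0,0,-0.0012],"slide":[0,-0.0075,0.03],"fingers":-0.32},{"turn":[0,0,-0.0012],"slide":[0,-0.0075,0.07],"fingers":-0.32},{"turn":[0,0,-0.0012],"slide":[0,-0.0075,0.11],"fingers":-0.32},{"turn":[0,0,-0.0012],"slide":[0,-0.0075,0.14],"fingers":-0.32},{"turn":[0,0,-0.0012],"slide":[0,-0.0075,0.16],"fingers":-0.32}]'; python3 -c "
from plan import *
st();f=grab_frame('scene');cv2.imwrite('pics/s10c.png',cv2.resize(f[150:280,230:390,::-1],None,fx=4.6,fy=4.6,interpolation=2))"
```

```text
t: 42.03
eef_pos: [0.6968, -0.0279, 0.0661]
ee_rot: [3.141, 0.001, -0.698]
force: [0.3, -0.5, 0.5]
width: 0.0297
t42.03 stopxy [0.02   0.0395] z0.0661 rot [ 3.141e+00  1.000e-03 -6.980e-01] F [ 0.3 -0.5  0.5] w0.030
```

View pics/s10c.png

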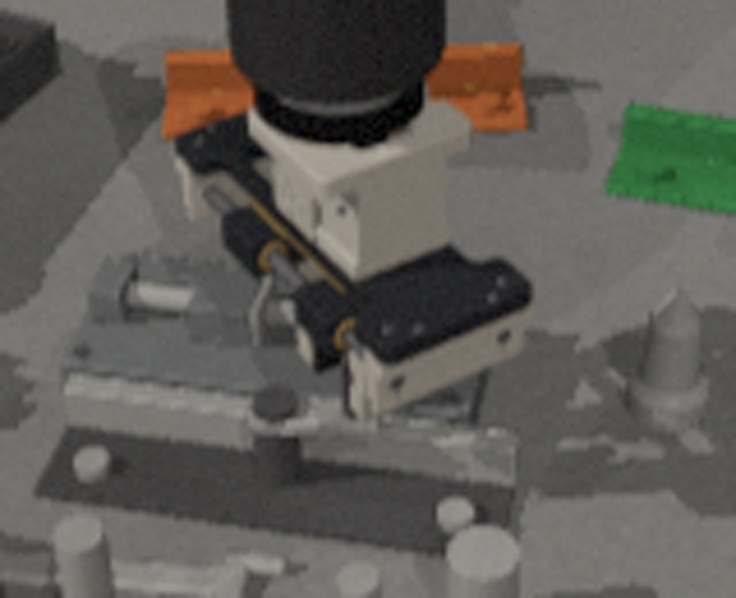

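```bash
python3 -m crank '[{"turn":[0,0,0],"slide":[0,0,-0.002],"fingers":-0.62},{"turn":[0,0,0],"slide":[0,0,-0.002],"fingers":-0.62},{"turn":[0,0,0],"slide":[-0.003,0.006,-0.002],"fingers":-0.62},{"turn":[0,0,0],"slide":[-0.006,0.012,-0.002],"fingers":-0.62},{"turn":[0,0,0],"slide":[-0.0083,0.0182,-0.002],"fingers":-0.62}]' 5; python3 -c "
from plan import *
st()"
```

```text
t: 42.5
eef_pos: [0.6905, -0.0291, 0.0701]
ee_rot: [-3.137, -0.002, -0.695]
force: [0.1, 12.7, 1.6]
width: 0.0169
t42.50 stopxy [0.0136 0.0389] z0.0701 rot [-3.137e+00 -2.000e-03 -6.950e-01] F [ 0.1 12.7  1.6] w0.017
```

```bash
python3 -m crank '[{"turn":[0,0,0],"slide":[-0.004,0.006,0],"fingers":-0.62},{"turn":[0,0,0],"slide":[-0.0085,0.0125,0],"fingers":-0.62},{"turn":[0,0,0],"slide":[-0.0095,0.0185,0],"fingers":-0.62},{"turn":[0,0,0],"slide":[-0.009,0.026,0],"fingers":-0.62}]' 5; python3 -c "
from plan import *
st();f=grab_frame('scene');cv2.imwrite('pics/s11c.png',cv2.resize(f[150:280,230:390,::-1],None,fx=4.6,fy=4.6,interpolation=2))"
```

```text
t: 42.83
eef_pos: [0.6781, -0.0366, 0.07]
ee_rot: [-3.138, -0.001, -0.695]
force: [0.3, 6.1, 0.3]
width: 0.0164
t42.83 stopxy [0.0005 0.0325] z0.0700 rot [-3.138e+00 -1.000e-03 -6.950e-01] F [0.3 6.1 0.3] w0.016
```

View pics/s11c.png

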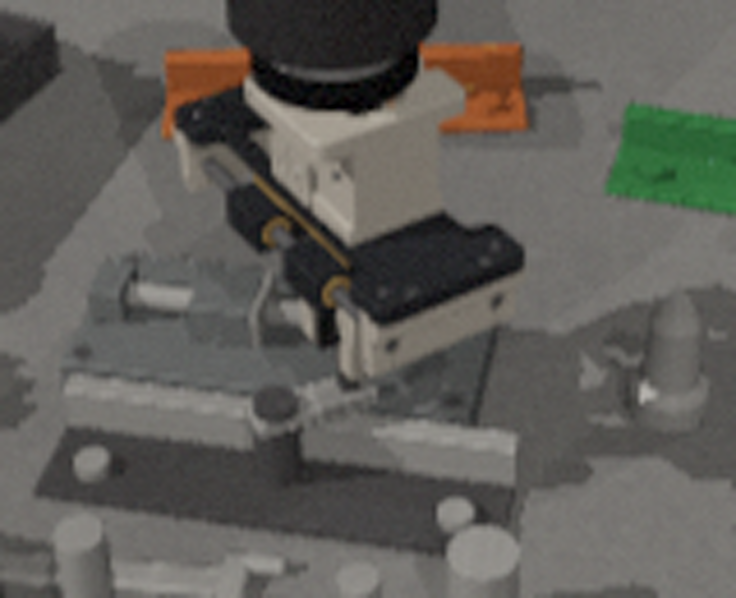

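```bash
python3 -m crank '[{"turn":[0,0,0],"slide":[0.003,0.01,0],"fingers":-0.62},{"turn":[0,0,0],"slide":[0.0059,0.02,0],"fingers":-0.62},{"turn":[0,0,0],"slide":[0.0085,0.03,0],"fingers":-0.62},{"turn":[0,0,0],"slide":[0.0116,0.0393,0],"fingers":-0.62},{"turn":[0,0,0],"slide":[0.0155,0.0465,0],"fingers":-0.62}]' 5; python3 -c "
from plan import *
st()"
```

```text
t: 43.3
eef_pos: [0.6685, -0.0611, 0.0692]
ee_rot: [-3.14, -0.001, -0.696]
force: [1.0, 4.2, 2.4]
width: 0.0165
t43.30 stopxy [-0.0111  0.0089] z0.0692 rot [-3.14e+00 -1.00e-03 -6.96e-01] F [1.  4.2 2.4] w0.017
```

```bash
python3 -m crank '[{"turn":[0,0,0],"slide":[0.005,0.006,0],"fingers":-0.62},{"turn":[0,0,0],"slide":[0.01,0.011,0],"fingers":-0.62},{"turn":[0,0,0],"slide":[0.0145,0.0155,0],"fingers":-0.62},{"turn":[0,0,0],"slide":[0.018,0.019,0],"fingers":-0.62},{"turn":[0,0,0],"slide":[0.0205,0.0216,0],"fingers":-0.62}]' 5; python3 -c "
from plan import *
st();f=grab_frame('scene');cv2.imwrite('pics/s12c.png',cv2.resize(f[150:280,230:390,::-1],None,fx=4.6,fy=4.6,interpolation=2))"
```

```text
t: 43.72
eef_pos: [0.6699, -0.0748, 0.0684]
ee_rot: [-3.139, 0.0, -0.696]
force: [0.6, 12.8, 1.6]
width: 0.0181
t43.72 stopxy [-0.011  -0.0049] z0.0684 rot [-3.139  0.    -0.696] F [ 0.6 12.8  1.6] w0.018
```

View pics/s12c.png

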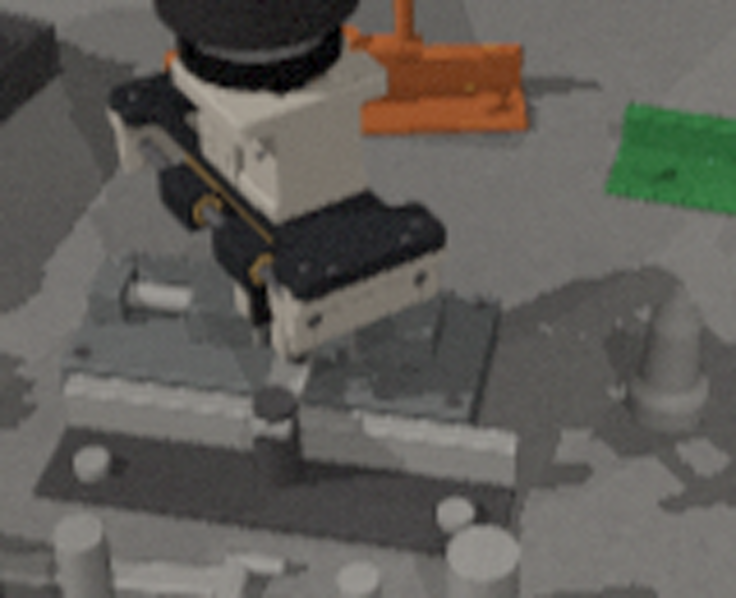

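```bash
python3 -m crank '[{"turn":[0,0,0],"slide":[-0.002,-0.004,0],"fingers":-0.2},{"turn":[0,0,0],"slide":[-0.002,-0.004,0],"fingers":-0.1},{"turn":[0,0,0],"slide":[-0.002,-0.004,-0.01],"fingers":-0.1},{"turn":[0,0,0],"slide":[-0.002,-0.004,-0.05],"fingers":-0.1},{"turn":[0,0,0],"slide":[-0.002,-0.004,-0.1],"fingers":-0.1}]' 20; python3 -m crank '[{"turn":[0,0,0],"slide":[0,0,-0.05],"fingers":-0.1},{"turn":[0,0,0],"slide":[0,0,-0.12],"fingers":-0.1},{"turn":[0,0,0],"slide":[0,0,-0.16],"fingers":-0.1}]'; python3 -c "
from plan import *
st();plan(.45,-.35,.23,-.78)"
```

```text
t: 44.18
eef_pos: [0.668, -0.0746, 0.117]
ee_rot: [3.138, 0.003, -0.696]
force: [0.4, 0.5, -0.4]
width: 0.0388
t: 44.43
eef_pos: [0.6706, -0.0748, 0.2026]
ee_rot: [-3.141, -0.003, -0.696]
force: [1.6, -0.7, 0.5]
width: 0.0397
t44.43 stopxy [-0.0103 -0.0049] z0.2026 rot [-3.141e+00 -3.000e-03 -6.960e-01] F [ 1.6 -0.7  0.5] w0.040
slide [ 0.0145  0.7052 -0.0556] turn [-0.0002 -0.0005  0.0134]
```

Moving the arm out of view to check from above.

```bash
python3 -m crank '[{"turn":[0,0,0],"slide":[0,0.06,-0.03],"fingers":-0.1},{"turn":[0,0,0],"slide":[0,0.14,-0.05],"fingers":-0.1},{"turn":[0,0,0],"slide":[0,0.22,-0.05],"fingers":-0.1},{"turn":[0,0,0],"slide":[0,0.3,-0.05],"fingers":-0.1},{"turn":[0,0,0],"slide":[0,0.38,-0.05],"fingers":-0.1}]';  python3 -m crank '[{"turn":[0,0,0],"slide":[0,0.08,0],"fingers":-0.1},{"turn":[0,0,0],"slide":[0,0.16,0],"fingers":-0.1},{"turn":[0,0,0],"slide":[0,0.24,0],"fingers":-0.1},{"turn":[0,0,0],"slide":[0,0.32,0],"fingers":-0.1},{"turn":[0,0,0],"slide":[0,0.34,0],"fingers":-0.1}]'; python3 -c "
from ov import *
from plan import st
st();f=grab_frame('scene');cv2.imwrite('pics/s13.png',f[:,:,::-1]);cv2.imwrite('pics/s13c.png',cv2.resize(f[195:275,230:360,::-1],None,fx=6,fy=6,interpolation=2))
f=grab_frame('top');cv2.imwrite('pics/t13.png',f[:,:,::-1]);cv2.imwrite('pics/t13c.png',cv2.resize(f[110:235,260:440,::-1],None,fx=4.4,fy=4.4,interpolation=2))"
```

```text
t: 44.85
eef_pos: [0.5462, -0.2212, 0.2242]
ee_rot: [3.141, -0.001, -0.696]
force: [0.7, -1.3, -0.1]
width: 0.0396
t: 45.27
eef_pos: [0.435, -0.3533, 0.224]
ee_rot: [3.14, 0.0, -0.699]
force: [0.6, 0.3, 0.5]
width: 0.039
t45.27 stopxy [-0.2693 -0.2617] z0.2240 rot [ 3.14   0.    -0.699] F [0.6 0.3 0.5] w0.039
```

View pics/t13c.png

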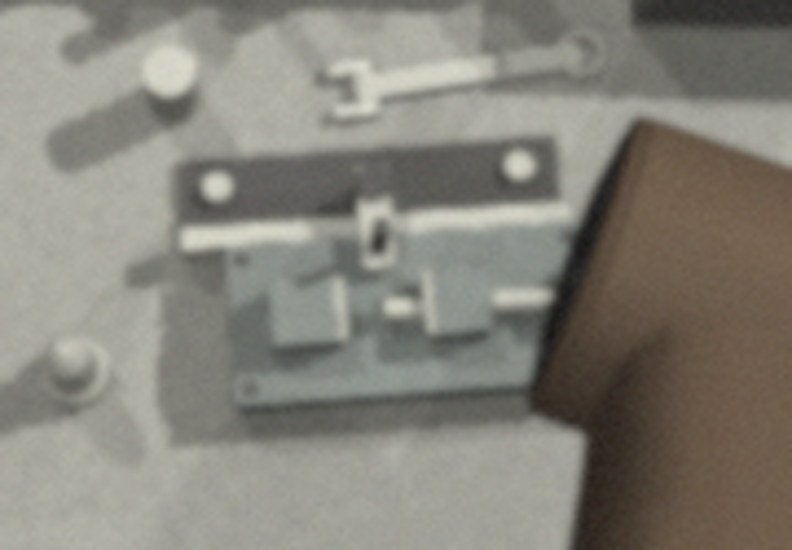

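View pics/s13c.png

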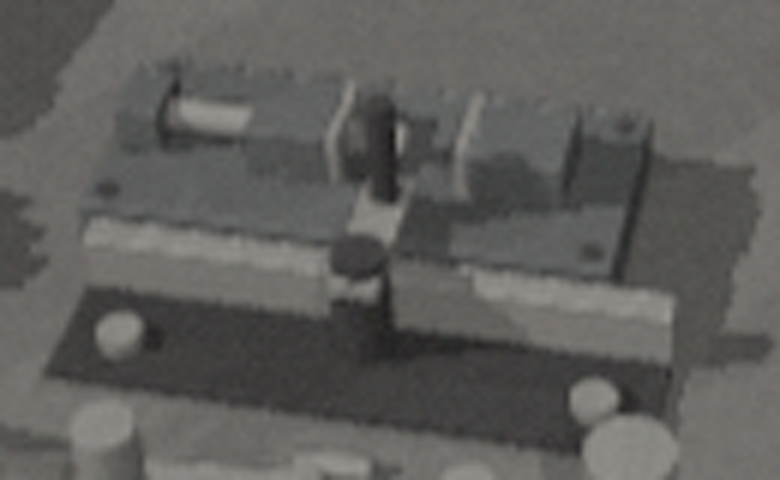

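```bash
python3 - <<'E'
from plan import *
for n,c,s,o,z in[('scene',(378,103),6,(230,195),.098),('scene',(386,196),6,(230,195),.05),('top',(380,228),4.4,(260,110),.098),('top',(380,266),4.4,(260,110),.05),('top',(373,199),4.4,(260,110),.05)]:
    p=instop(ray(n,*crop([c],s,*o)[0],z));print(n,c,p,'theta',np.arctan2(.028-p[0],p[1]))
# vise corners
print('top back-left',instop(ray('top',*crop([(229,253)],4.4,260,110)[0],.036)),'front-left',instop(ray('top',*crop([(238,409)],4.4,260,110)[0],.036)))
from ov import overlay
c=w(-.05,-.017);v=(c[0],c[1],S[2])
overlay(cv2.imread('pics/top13.png') if 0 else cv2.imread('pics/t13.png'),'top',(260,440,110,235),4.4,v,S,1.571,'pics/ot13.png')
overlay(cv2.imread('pics/s13.png'),'scene',(230,360,195,275),6,v,S,1.571,'pics/os13.png')
E
```

```text
scene (378, 103) [-0.0138  0.0017] theta 1.530148871260752
scene (386, 196) [-0.0151  0.0023] theta 1.5174826272233684
top (380, 228) [-0.0124  0.0015] theta 1.5336846609807298
top (380, 266) [-0.0231  0.0002] theta 1.5668824524549463
top (373, 199) [0.0188 0.0013] theta 1.4304213410305633
top back-left [-0.0054  0.0906] front-left [-0.1022  0.091 ]
```

View pics/ot13.png

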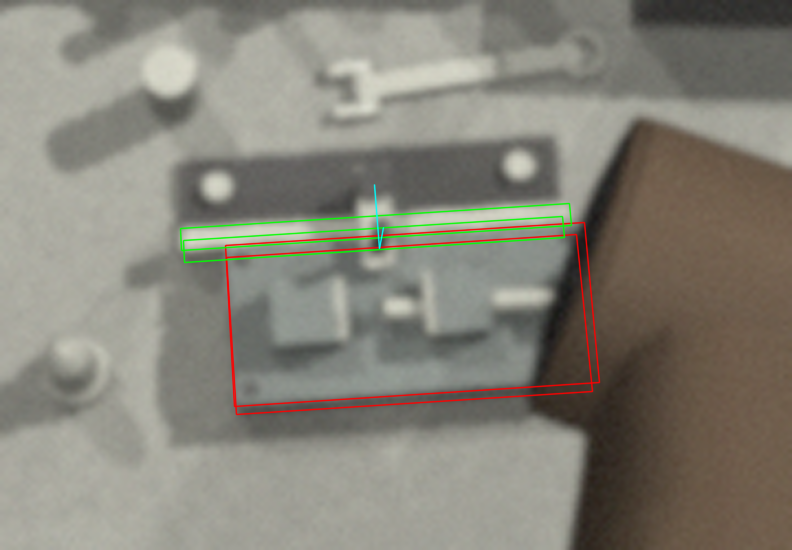

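View pics/os13.png

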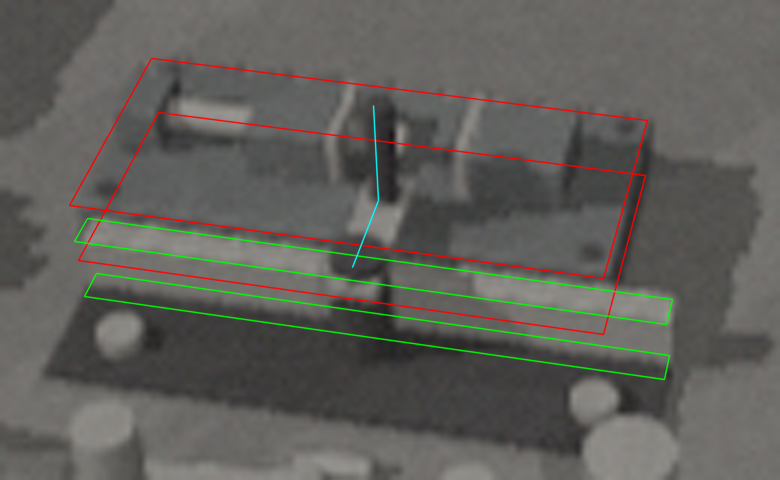

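```bash
python3 -m crank '[{"turn":[0,0,0],"slide":[0,0,0],"fingers":-0.1},{"turn":[0,0,0],"slide":[0,0,0],"fingers":-0.1}]'; python3 -c "
from station import *
job_done()"
```

```text
t: 45.53
eef_pos: [0.4392, -0.3499, 0.2236]
ee_rot: [3.141, -0.0, -0.696]
force: [-0.0, 1.1, 0.0]
width: 0.0394
the job is handed in; nothing more can be done
```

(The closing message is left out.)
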